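Rebuild a key-switch box in its repair cradle

TASK

Rebuild the key box on the repair bench: seat the empty grey shell flat in the pocket of the metal cradle, its cable stub in the cradle's slot. Then stand every white switch module that is on the table upright on the shell's floor, crosswise in a single row that starts hard against the end wall farthest from the stub, each one pushed flush against the one before so that no gaps are left. Last, put the bezel cover over the stems and press it down onto the shell's rim until it sits level all round, let go, and leave the joystick, plate and screwdriver where they are.

Things in the scene. Friction and masses are not known exactly. Their poses are not given: they have to be found in the camera images.
- cradle: Fixed aluminium cradle, a low block 102 (x) x 190 (y) x 18 mm high on the table, turned up to 0.2 rad. Origin: centre of underside; z up. Central pocket 66 (x) x 154 (y) mm, floor at 4 mm; its walls are upright from 4 to 12 mm, then flare at 45 degrees to 78 x 166 mm at the top.
- cradle_slot (a point): Middle of the slot through the cradle's +y end wall for the shell's cable stub: 24 mm wide, centred on the cradle's x = 0, open at the top.
- shell: Loose grey open-topped plastic box, outside 62 (x) x 150 (y) x 30 mm high, walls and floor 4 mm. Origin: centre of underside; z up. A black round cable stub, 12 mm thick and 12 mm long, sticks out of its +y end, axis 14 mm up. 160 g. Starts on the table at the left or right (cover on the other). Seated: origin 4 mm above the cradle's, x and y axes along the cradle's, 2 mm play each way.
- shell_first (a point): Where the first module's origin belongs: on the shell's floor (4 mm above its underside), at shell x = 0, y = -58 mm, 13 mm from the inner face of the -y end wall, the one farthest from the stub. The next modules follow every 26 mm towards +y; module x along shell x, 3 mm play each side.
- shell_rim (a point): Centre of the shell's mouth, 30 mm above its underside, level with the rim. The opening is 54 (x) x 142 (y) mm.
- module1: One of 3 to 5 identical switch modules (others of module1-5 are absent), upright on the table before the robot. White block 48 (x) x 26 (y) x 18 mm high; black stem 14 (x) x 12 (y) mm from the middle of its top up to 52 mm above the underside. Origin: centre of underside; z up. 50 g. Same when turned half round. Grip the stem, fingers closing along x.
- module2: like module1; may be absent
- module3: like module1; may be absent
- module4: like module1; may be absent
- module5: like module1; may be absent
- cover: Loose grey bezel frame 62 (x) x 150 (y) x 10 mm high: a 4 mm plate with a window 28 (x) x 137 (y) mm for the stems, and below it two skirts 6 mm deep, 138 mm long along y, outer faces at x = +-25 mm, which fit inside the shell's long walls, 1.9 mm play. Origin: centre of the skirts' underside; z up. 60 g. Same when turned half round. Starts skirts down on the table.
- cover_top (a point): Centre of the window in the cover at the plate's upper face, 10 mm above the cover's origin. When seated the plate's underside is on the shell's rim, so this is 34 mm above the shell's underside and the stems stand 22 mm out of the window.
- joystick: Bystander: black joystick 90 x 90 mm, 131 mm tall with a red ball, beyond the cradle on the right. Origin: centre of its underside. Leave alone.
- plate: Bystander: white china plate, radius 90 mm, 20 mm high, beyond the cradle on the left. Origin: centre of its underside. Leave alone.
- screwdriver: Bystander: red-handled screwdriver lying on the table beyond the cradle, about 0.2 m long. Leave alone.

How it is judged:
On the way, in this order (a step that is already met when the one before it is completed fails the run):
1. the shell sits flat and square in the cradle's pocket (z of shell in the frame of cradle between 0.002 and 0.0058 m and horizontal distance between shell and cradle below 0.005 m and angle between shell's own z axis and vertical below 0.025 rad and angle between the y axis of shell and the y axis of cradle, either way round below 0.05 rad), for 0.2 s.
2. every module stands in the seated shell in one gapless row from the end wall farthest from the stub (all of step 1 and z of module1 in the frame of shell between 0.002 and 0.0062 m and angle between each of module1, module2, module3, module4, module5's own z axis and vertical below 0.04 rad and x of module1 in the frame of shell between -0.006 and 0.006 m and angle between the x axis of each of module1, module2, module3, module4, module5 and the x axis of shell, either way round below 0.07 rad and z of module2 in the frame of shell between 0.002 and 0.0062 m and x of module2 in the frame of shell between -0.006 and 0.006 m and z of module3 in the frame of shell between 0.002 and 0.0062 m and x of module3 in the frame of shell between -0.006 and 0.006 m and z of module4 in the frame of shell between 0.002 and 0.0062 m and x of module4 in the frame of shell between -0.006 and 0.006 m and z of module5 in the frame of shell between 0.002 and 0.0062 m and x of module5 in the frame of shell between -0.006 and 0.006 m and (y of module1 in the frame of shell between -0.0605 and -0.0552 m or y of module2 in the frame of shell between -0.0605 and -0.0552 m or y of module3 in the frame of shell between -0.0605 and -0.0552 m or y of module4 in the frame of shell between -0.0605 and -0.0552 m or y of module5 in the frame of shell between -0.0605 and -0.0552 m) and (y of module1 in the frame of shell between -0.0345 and -0.0286 m or y of module2 in the frame of shell between -0.0345 and -0.0286 m or y of module3 in the frame of shell between -0.0345 and -0.0286 m or y of module4 in the frame of shell between -0.0345 and -0.0286 m or y of module5 in the frame of shell between -0.0345 and -0.0286 m) and (y of module1 in the frame of shell between -0.0085 and -0.002 m or y of module2 in the frame of shell between -0.0085 and -0.002 m or y of module3 in the frame of shell between -0.0085 and -0.002 m or y of module4 in the frame of shell between -0.0085 and -0.002 m or y of module5 in the frame of shell between -0.0085 and -0.002 m) and (y of each of module1, module2, module3, module4, module5 in the frame of shell below 0.0246 m or (y of each of module1, module2, module3, module4, module5 in the frame of shell below 0.0512 m and (y of module1 in the frame of shell between 0.0175 and 0.0246 m or y of module2 in the frame of shell between 0.0175 and 0.0246 m or y of module3 in the frame of shell between 0.0175 and 0.0246 m or y of module4 in the frame of shell between 0.0175 and 0.0246 m or y of module5 in the frame of shell between 0.0175 and 0.0246 m)))), for 0.2 s.
3. the cover sits level on the shell's rim over the modules (all of step 1 and z of cover in the frame of shell between 0.0222 and 0.0258 m and angle between cover's own z axis and vertical below 0.025 rad and horizontal distance between cover and shell below 0.005 m and angle between the y axis of cover and the y axis of shell, either way round below 0.05 rad), for 0.2 s.
At the end, for the whole second after the job is handed in: Shell flat in the pocket; every module flat on its floor, square within 4 degrees, in one row from the end wall farthest from the stub, gaps adding up to at most 3 mm (5 mm at the fifth); cover within 1.8 mm of fully down on the rim and level within 1.4 degrees; all released and at rest (all of step 3 and z of module1 in the frame of shell between 0.002 and 0.0062 m and angle between each of module1, module2, module3, module4, module5's own z axis and vertical below 0.04 rad and x of module1 in the frame of shell between -0.006 and 0.006 m and angle between the x axis of each of module1, module2, module3, module4, module5 and the x axis of shell, either way round below 0.07 rad and z of module2 in the frame of shell between 0.002 and 0.0062 m and x of module2 in the frame of shell between -0.006 and 0.006 m and z of module3 in the frame of shell between 0.002 and 0.0062 m and x of module3 in the frame of shell between -0.006 and 0.006 m and z of module4 in the frame of shell between 0.002 and 0.0062 m and x of module4 in the frame of shell between -0.006 and 0.006 m and z of module5 in the frame of shell between 0.002 and 0.0062 m and x of module5 in the frame of shell between -0.006 and 0.006 m and (y of module1 in the frame of shell between -0.0605 and -0.0552 m or y of module2 in the frame of shell between -0.0605 and -0.0552 m or y of module3 in the frame of shell between -0.0605 and -0.0552 m or y of module4 in the frame of shell between -0.0605 and -0.0552 m or y of module5 in the frame of shell between -0.0605 and -0.0552 m) and (y of module1 in the frame of shell between -0.0345 and -0.0286 m or y of module2 in the frame of shell between -0.0345 and -0.0286 m or y of module3 in the frame of shell between -0.0345 and -0.0286 m or y of module4 in the frame of shell between -0.0345 and -0.0286 m or y of module5 in the frame of shell between -0.0345 and -0.0286 m) and (y of module1 in the frame of shell between -0.0085 and -0.002 m or y of module2 in the frame of shell between -0.0085 and -0.002 m or y of module3 in the frame of shell between -0.0085 and -0.002 m or y of module4 in the frame of shell between -0.0085 and -0.002 m or y of module5 in the frame of shell between -0.0085 and -0.002 m) and (y of each of module1, module2, module3, module4, module5 in the frame of shell below 0.0246 m or (y of each of module1, module2, module3, module4, module5 in the frame of shell below 0.0512 m and (y of module1 in the frame of shell between 0.0175 and 0.0246 m or y of module2 in the frame of shell between 0.0175 and 0.0246 m or y of module3 in the frame of shell between 0.0175 and 0.0246 m or y of module4 in the frame of shell between 0.0175 and 0.0246 m or y of module5 in the frame of shell between 0.0175 and 0.0246 m))) and linear speed of each of module1, module2, module3, module4, module5, shell, cover below 0.02 m/s); the robot touches nothing.
It fails at once if the joystick is shifted by more than 3 cm (distance of joystick from where it was at the start of the episode above 0.03 m).
It fails at once if the plate is shifted by more than 3 cm (distance of plate from where it was at the start of the episode above 0.03 m).
It fails at once if the screwdriver is shifted by more than 3 cm (distance of screwdriver from where it was at the start of the episode above 0.03 m).
Of module1, module2, module3, module4, module5 only 3 to 5 are there at a start; the rules pass over those that are not, and their reading is None.
At some moment in a run one of module1, module2, module3, module4, module5, cover may be knocked a few centimetres aside while the robot is not near it.
Once in a run the grip may slacken for a moment while it holds something.
It also fails if it takes over 208 s, if anything falls off the work surface, if the arm or the gripper's body presses on something with over 40 N, if the wrist force passes 120 N, or if a joint passes its speed limit or range.

ROBOT

A 6-joint arm with a two-finger parallel gripper is mounted at the origin on the work surface. World frame = base frame: x ahead of the robot, y to its left, z up, the work surface at z = 0. Lengths are in m, angles in rad, forces in N, time in s.
With the tool pointing down it reaches from about 0.35 to 0.775 m from the base axis. Payload 7.3 kg.
Tool frame: the origin (TCP) lies midway between the tips of the shut fingers; the grasp point (between the pads) lies 19 mm behind it (tcp_to_grasp is the distance from the TCP to the grasp point, in m); z points along the fingers, y is the line along which they close (so a half turn about z gives the same grasp; the last joint's range is limited). The gripper opens to 92 mm and grips with 3 to 60 N. Pads are 19 mm wide; open, the fingers measure 130 mm over their backs; the gripper's body (75 mm by 190 mm) begins 47 mm behind the grasp point.
Start: joints at [1.005, 0.342, 1.524, -0, 1.275, -0.146], TCP at [0.214, 0.479, 0.227] pointing down, gripper open.
Joint ranges: [-2.53, 2.53], [-0.77, 2.02], [0.04, 2.7], [-1, 4.14], [0.28, 2.66], [-3.11, 3.11]. Speed limits (rad/s): [2.57, 2.57, 3.14, 3.14, 3.14, 3.14].

INTERFACE

Orientations are given as [roll, pitch, yaw] about the fixed x, y, z axes, in that order (R = Rz(yaw) Ry(pitch) Rx(roll)).
In Python, from cell import observe, read_camera, calibration, hand_in, tcp_to_grasp gives the robot as it stands.
- The arm moves only by the tool send_rows, never from a script. Its argument "targets" is a list of rows, each a list of 5 numbers: the opening, from 0 (shut) to 1 (fully open), then the shift along the world's x, y, z in m, then the turn about the world's z in rad. A call has 1 to 5 rows; each row shifts and turns the commanded pose from where the row before left it; what a row does not reach is not made up. A row lasts 1/10 s, in which the tool goes at most 50 mm and 8.59 degrees, less where a joint would pass 70% of its speed; a pose out of reach is approached as far as the arm can. A call is refused whole if a number of a shift passes 0.05 or a number of a turn 0.15, either way. A call with a gripper value outside its range is refused whole. The fingers move at their own pace and stop on an object; "grip_force" is the grip in N (left out, the last holds). Time passes only in rows, so rows that do not move let the fingers close. It gives the time, the measured TCP pose, the force, the opening and the grip force at its end, in the units of the state.
- observe(): the state, without advancing time (a new reading comes with each control period).
- read_camera(name): name is "scene" or "top" or "wrist"; returns (picture, depth): 420x560x3 uint8, red, green, blue; 420x560 float32, m along the optical axis (not along the pixel's ray), 0 where there is no reading.
- calibration(name): a dict with "intrinsics" (3x3 intrinsics, pixels), "world_to_cam" (4x4, takes a point from world to camera coordinates); the wrist camera has in their place "hand_eye" (4x4, takes a point from camera to tool coordinates, whose origin is the TCP and whose axes are the flange's). Camera axes: x right, y up, looking along -z (the intrinsics and any distortion apply to the point x, -y, -z); pixel columns grow to the right and rows downward; lengths in m; the calibration is good to about 2 mm. A picture is of the moment at which its call begins: read the wrist's pose just before it. calibration takes no time and is no camera call.
- hand_in(): hands the job in; it is judged then, once.
The state is a dict: "time": time; "qpos": joint angles; "qvel": joint speeds; "joint_efforts": joint torques, N m; "tool_pos": TCP position; "tool_rot": TCP orientation; "contact_force": force on the tool from outside, world axes, zero at the start; "torque": the same for the moment, N m; "opening": finger opening in m; "grip_force": force on a finger pad.
Only numpy, scipy, OpenCV 4.12 (cv2) and the standard library are available. Lean on these libraries where they do the work, as an engineer would, in place of code of your own. Each camera call takes 0.05 s, during which the arm holds its last target. There are 200 camera calls.

## Working session

There is one attempt and no reset: what is moved stays moved. The work goes in short steps, Python scripts to look and compute and a tool call to move; the robot and the scene stay as the last step left them, time stands still between calls to the robot, and variables do not carry over. Pictures are saved under pics/ and viewed, at most 14 in all, crops included, and the job is handed in when it is done.

Besides the shell and the picture viewer there is one more tool, called as a command line: name --pt "numbers of a row" for each row, then --argument value for the rest. send_rows: Moves the arm, as the interface text tells. Its arguments: {"type":"object","properties":{"targets":{"type":"array","items":{"type":"array","items":{"type":"number"}}},"grip_force":{"type":"number"}},"required":["targets"]}

```bash
ls; mkdir -p pics; cat > h.py <<'E'
import numpy as np, cv2
from cell import observe, read_camera, calibration, hand_in, tcp_to_grasp
from scipy.spatial.transform import Rotation as R
def snap(n,f=None):
    s=observe(); im,d=read_camera(n)
    if f: cv2.imwrite('pics/'+f,im[:,:,::-1])
    return s,im,d
def c2w(n,s=None):
    c=calibration(n)
    if n!='wrist': return np.array(c['intrinsics']),np.linalg.inv(np.array(c['world_to_cam'])),c
    T=np.eye(4);T[:3,:3]=R.from_euler('xyz',s['tool_rot']).as_matrix();T[:3,3]=s['tool_pos']
    return np.array(c['intrinsics']),T@np.array(c['hand_eye']),c
def cloud(n,d,s=None):
    K,T,c=c2w(n,s); h,w=d.shape
    v,u=np.mgrid[0:h,0:w]
    x=(u-K[0,2])/K[0,0]*d; y=(v-K[1,2])/K[1,1]*d
    P=np.stack([x,-y,-d,np.ones_like(d)],-1)@T.T
    P=P[...,:3]; P[d<=0]=np.nan
    return P
def ray(n,u,v,z,s=None):
    "intersect pixel ray with plane z"
    K,T,c=c2w(n,s); r=T[:3,:3]@np.array([(u-K[0,2])/K[0,0],-(v-K[1,2])/K[1,1],-1]);o=T[:3,3]
    return o+r*(z-o[2])/r[2]
E
python3 - <<'E'
from h import *
print(observe(),tcp_to_grasp)
for n in('scene','top','wrist'):print(n,calibration(n))
s,im,d=snap('top','top0.png');np.save('top0.npy',d)
s,im,d=snap('scene','scene0.png');np.save('scene0.npy',d)
E
```

```text
pics
{'time': 0.0, 'qpos': array([ 1.00496031e+00,  3.42730852e-01,  1.52501430e+00, -3.29638175e-05,
        1.27539211e+00, -1.46038530e-01]), 'qvel': array([-0.00024804,  0.0002183 ,  0.00109041,  0.00034248, -0.00057645,
        0.00092305]), 'joint_efforts': array([-1.41138949e-03, -4.31255078e+01, -2.44216847e+01,  7.15755299e-02,
        5.60509705e-02, -1.38312971e-04]), 'tool_pos': array([0.21376473, 0.47906561, 0.22604169]), 'tool_rot': array([-3.14005990e+00, -1.93585940e-04,  2.72180464e+00]), 'contact_force': array([ 0.23999746, -0.48614044, -0.29587982]), 'torque': array([-0.01637288, -0.0456501 , -0.01295871]), 'grip_force': 0.0, 'opening': 0.0921358515795762} 0.0188
scene {'intrinsics': array([[537.25223978,   0.        , 268.26438271],
       [  0.        , 537.25223978, 210.28134744],
       [  0.        ,   0.        ,   1.        ]]), 'world_to_cam': array([[ 0.87774646,  0.4790966 ,  0.0052536 , -0.52524988],
       [-0.41423336,  0.75330996,  0.5108178 ,  0.23241461],
       [ 0.24077348, -0.45054473,  0.85967295, -1.36775443],
       [ 0.        ,  0.        , 
[... 294 characters left out ...]
77184, -0.01112078,  0.11087768, -0.60956261],
       [-0.11111193, -0.02329533,  0.99353483, -0.97684018],
       [ 0.        ,  0.        ,  0.        ,  1.        ]])}
wrist {'intrinsics': array([[364.11040445,   0.        , 284.33088289],
       [  0.        , 364.11040445, 209.91528358],
       [  0.        ,   0.        ,   1.        ]]), 'hand_eye': array([[-1.48075458e-03,  9.52253109e-01,  3.05306116e-01,
         8.37466019e-02],
       [ 9.99998862e-01,  1.32223050e-03,  7.26008363e-04,
         6.85345053e-04],
       [ 2.87658661e-04,  3.05306844e-01, -9.52253983e-01,
        -1.57627770e-01],
       [ 0.00000000e+00,  0.00000000e+00,  0.00000000e+00,
         1.00000000e+00]])}
```

View pics/top0.png

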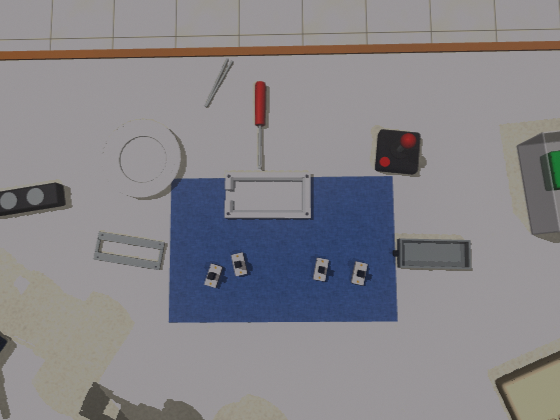

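View pics/scene0.png

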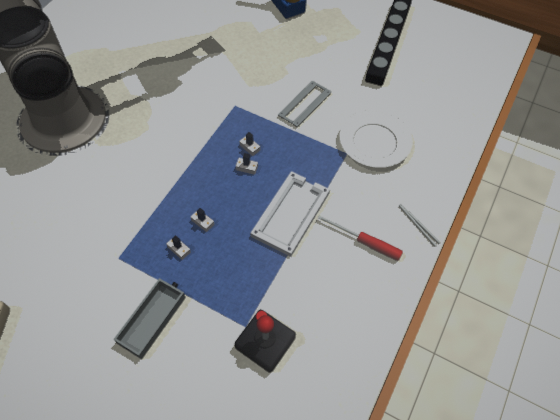

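The top view shows the cradle at (268,197) with its slot on the left (world +y). The shell is at (434,255) with its stub to the left, and the cover is at (129,251). There are four modules, near (214,276), (239,265), (321,270) and (360,273). Next I'll measure them with depth.

```bash
python3 - <<'E'
from h import *
im=cv2.imread('pics/top0.png');d=np.load('top0.npy');P=cloud('top',d)
print('table z',[np.round(P[v,u],3) for u,v in((300,240),(434,300),(129,300),(60,120),(500,300),(268,197))])
def rect(n,P,box,zlo,zhi):
    u0,v0,u1,v1=box;Q=P[v0:v1,u0:u1].reshape(-1,3);Q=Q[np.isfinite(Q[:,0])&(Q[:,2]>zlo)&(Q[:,2]<zhi)]
    if len(Q)<4: print(n,'few');return
    (c,sz,a)=cv2.minAreaRect((Q[:,:2]*1000).astype(np.float32))
    print(n,len(Q),'c',np.round(c,1),'sz',np.round(sz,1),'a',round(a,1),'zmed',round(np.median(Q[:,2])*1e3,1))
for k,(u,v) in enumerate([(214,276),(239,265),(321,270),(360,273)]):
    b=(u-16,v-18,u+16,v+18)
    rect(f'm{k} block',P,b,.010,.03);rect(f'm{k} stem',P,b,.04,.07)
rect('cradle',P,(215,165,325,228),.012,.03)
rect('shell',P,(385,230,480,280),.022,.045)
rect('cover',P,(85,225,175,280),.006,.03)
d=np.load('scene0.npy');P=cloud('scene',d)
print('table z',[np.round(P[v,u],3) for u,v in((230,200),(100,250),(290,210))])
for k,(u,v) in enumerate([(250,142),(246,162),(202,216),(178,245)]):
    b=(u-15,v-16,u+15,v+16)
    rect(f'm{k} block',P,b,.010,.03);rect(f'm{k} stem',P,b,.045,.07)
rect('cradle',P,(245,165,335,260),.012,.03)
rect('shell',P,(110,275,190,365),.022,.045)
rect('cover',P,(270,75,340,130),.006,.03)
E
```

```text
table z [array([ 0.538, -0.041, -0.   ]), array([ 0.405, -0.332, -0.001]), array([ 0.409,  0.338, -0.   ]), array([ 0.822,  0.513, -0.003]), array([ 0.404, -0.474, -0.001]), array([0.635, 0.029, 0.004])]
m0 block 221 c [462.5 149.4] sz [26.4 47.7] a 72.7 zmed 17.0
m0 stem 45 c [462.9 149.3] sz [12.4 13.6] a 72.4 zmed 51.3
m1 block 224 c [486.7  92.8] sz [48. 26.] a 12.9 zmed 17.2
m1 stem 41 c [486.6  92.7] sz [13.7 11.8] a 14.7 zmed 50.7
m2 block 226 c [474.  -85.3] sz [26.1 48. ] a 78.6 zmed 17.5
m2 stem 40 c [474.  -85.1] sz [11.8 13.5] a 78.9 zmed 51.3
m3 block 231 c [ 465.2 -168.3] sz [26.1 47.8] a 76.4 zmed 17.2
m3 stem 43 c [ 465.1 -168.5] sz [12.5 13.2] a 75.9 zmed 50.7
cradle 1735 c [646.9  30.1] sz [189.8 117.5] a 89.3 zmed 16.9
shell 416 c [ 506.1 -323.6] sz [161.2  62.1] a 88.2 zmed 29.1
cover 1069 c [518.6 338.5] sz [151.5  61.9] a 80.4 zmed 9.3
table z [array([ 0.5  , -0.005,  0.005]), array([ 0.315, -0.251, -0.   ]), array([0.633, 0.04 , 0.001])]
m0 block 162 c [464.3 150.2] sz [27.3 50.8] a 71.8 zmed 17.8
m0 stem 63 c [476.  122.4] sz [14.8 74.3] a 23.7 zmed 51.2
m1 block 270 c [482.4 115.3] sz [48.7 75.8] a 14.6 zmed 17.2
m1 stem 40 c [488.8  92.9] sz [13.8 15.2] a 10.3 zmed 50.9
m2 block 197 c [475.  -84.2] sz [27.7 49.3] a 80.1 zmed 17.4
m2 stem 40 c [475.5 -84.3] sz [13.  16.1] a 67.0 zmed 50.9
m3 block 203 c [ 466.4 -167.4] sz [27.  49.4] a 76.0 zmed 17.6
m3 stem 43 c [ 466.9 -167.4] sz [12.1 14.3] a 75.8 zmed 51.0
cradle 1613 c [631.6  42.8] sz [188.9 244.3] a 34.2 zmed 17.2
shell 635 c [ 506.8 -325.7] sz [155.3  64.6] a 88.4 zmed 28.5
cover 659 c [525.8 344.6] sz [234.3 129. ] a 48.5 zmed 9.9
```

```bash
cat >> h.py <<'E'
from scipy.optimize import minimize
from scipy import ndimage
def blob(P,box,zlo,zhi):
    u0,v0,u1,v1=box;S=P[v0:v1,u0:u1];m=np.isfinite(S[...,0])&(S[...,2]>zlo)&(S[...,2]<zhi)
    l,n=ndimage.label(m,np.ones((3,3)));k=1+np.argmax(ndimage.sum(m,l,range(1,n+1)));return S[l==k]*1000
def fitrect(Q,wx,wy,yaw0,tol=2.):
    "fit rectangle outline wx*wy mm: contain points, pull in edges (robust); returns cx,cy,yaw"
    X=Q[:,:2]
    def ext(a):
        c,s=np.cos(a),np.sin(a);L=X@np.array([[c,-s],[s,c]]);return L
    best=min((sum(np.ptp(np.percentile(ext(a)[:,i],[1,99])) for i in(0,1)),a) for a in yaw0+np.linspace(-.2,.2,161))
    a=best[1];L=ext(a);lo,hi=np.percentile(L,[.5,99.5],axis=0);c,s=np.cos(a),np.sin(a)
    ctr=np.array([[c,-s],[s,c]])@((lo+hi)/2)
    return np.round(ctr,1),round(a,3),np.round(hi-lo,1),round(np.median(Q[:,2]),1)
E
python3 - <<'E'
from h import *
for cam,bs in(('top',dict(cradle=(215,165,325,228),shell=(385,230,480,280),cover=(85,225,175,280))),('scene',dict(cradle=(245,165,335,260),shell=(110,275,190,365),cover=(270,75,335,130)))):
    P=cloud(cam,np.load(cam+'0.npy'))
    for k,z,y0 in(('cradle',(.0145,.021),0),('shell',(.026,.036),0),('cover',(.007,.013),-.17)):
        Q=blob(P,bs[k],*z);print(cam,k,len(Q),*fitrect(Q,0,0,y0))
for f,(b) in(('top0',(215,165,325,230)),):
    im=cv2.imread(f'pics/{f}.png')
    a=im[165:230,210:330];b=im[228:282,385:480]
    a=cv2.resize(a,None,fx=5,fy=5,interpolation=cv2.INTER_CUBIC)
    b=cv2.resize(b,(600,270),interpolation=cv2.INTER_CUBIC)
    cv2.imwrite('pics/crop0.png',np.vstack([a,b])[:600])
E
```

```text
top cradle 1415 [639.   29.9] -0.013 [101.1 188.9] 17.3
top shell 373 [ 505.9 -329. ] -0.032 [ 61.9 149.8] 29.3
top cover 971 [518.7 338.5] -0.16 [ 61.7 149.6] 9.4
scene cradle 1209 [639.9  30.3] -0.015 [102.4 190.8] 17.5
scene shell 501 [ 506.6 -328.1] -0.038 [ 63.6 150.3] 29.2
scene cover 554 [520.7 339.8] -0.18 [ 63.1 151.7] 9.8
```

View pics/crop0.png

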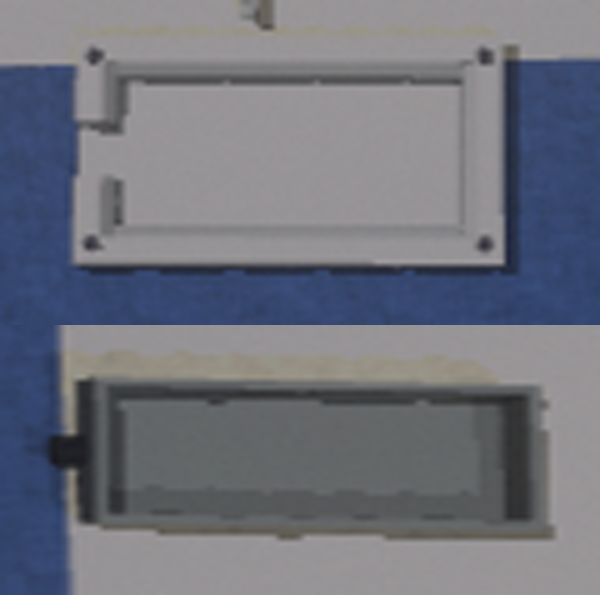

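send_rows --pt "1 0.035 -0.035 0 -0.148" --pt "1 0.035 -0.035 0 -0.148" --pt "1 0.035 -0.035 0 -0.148" --pt "1 0.035 -0.035 0 -0.148" --pt "1 0.035 -0.035 0 -0.148" --grip_force 20

```text
time: 0.6
tool_pos: [0.3898, 0.3028, 0.2265]
tool_rot: [-3.141, -0.0, 1.976]
contact_force: [0.7, 0.5, 0.1]
opening: 0.0917
grip_force: 0.0
```

send_rows --pt "1 0.035 -0.035 0 -0.148" --pt "1 0.035 -0.035 0 -0.148" --pt "1 0.035 -0.035 0 -0.148" --pt "1 0.01 -0.045 0 0" --pt "1 0 -0.048 0 0"

```text
time: 1.1
tool_pos: [0.505, 0.1046, 0.2259]
tool_rot: [-3.141, 0.0, 1.538]
contact_force: [-0.2, -0.8, 0.8]
opening: 0.092
grip_force: 0.0
```

send_rows --pt "1 0 -0.048 0 0" --pt "1 0 -0.048 0 0" --pt "1 0 -0.048 0 0" --pt "1 0 -0.048 0 0" --pt "1 0 -0.048 0 0"

```text
time: 1.6
tool_pos: [0.5034, -0.1354, 0.2265]
tool_rot: [-3.141, -0.0, 1.538]
contact_force: [0.8, -0.0, 0.2]
opening: 0.0916
grip_force: 0.0
```

send_rows --pt "1 0 -0.048 0 0" --pt "1 0 -0.048 0 0" --pt "1 0 -0.048 0 0" --pt "1 0 -0.047 0 0" --pt "1 0 0 0 0"

```text
time: 2.1
tool_pos: [0.5028, -0.33, 0.2254]
tool_rot: [-3.141, 0.001, 1.532]
contact_force: [-1.4, 0.9, 0.6]
opening: 0.0917
grip_force: 0.0
```

```bash
python3 - <<'E'
from h import *
s,im,d=snap('wrist','w1.png');print(s['tool_pos'],s['tool_rot'],d.min(),d.max())
P=cloud('wrist',d,s)
Q=blob(P,(0,0,560,420),.026,.036);print(len(Q),*fitrect(Q,0,0,-.035),Q.min(0),Q.max(0))
E
```

```text
[ 0.50280984 -0.32997469  0.22540279] [-3.14065785e+00  1.22969587e-03  1.53230131e+00] 0.0 0.48282564
5885 [ 725.3 -257.6] -0.085 [80.9 89.5] 33.8 [ 681.15801519 -306.34644488   26.01011516] [ 766.55209952 -209.00851644   35.99628588]
```

View pics/w1.png

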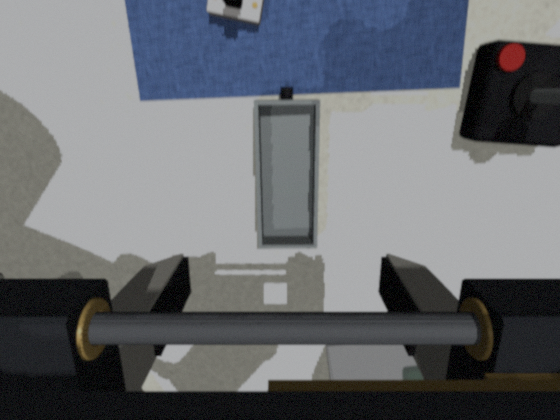

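The wrist view shows the shell at (286,172), with its stub at (287,92) pointing to world +y.

```bash
python3 - <<'E'
from h import *
im,d=read_camera('wrist');s=observe()
P=cloud('wrist',d,s)
Q=blob(P,(235,80,340,265),.026,.036);print(len(Q),*fitrect(Q,0,0,-.035))
print(P[172,286],P[300,300],P[200,200])
E
```

```text
1772 [ 505.1 -325.8] -0.03 [ 61.9 149.8] 29.7
[ 0.5043308  -0.32056445  0.00426433] [ 5.15598507e-01 -4.78330573e-01 -2.66393342e-04] [ 0.40915205 -0.34898752  0.00092076]
```

send_rows --pt "1 0.0025 0.002 -0.048 0" --pt "1 0 0 -0.048 0" --pt "1 0 0 -0.048 0" --pt "1 0 0 -0.045 0" --pt "1 0 0 -0.018 0"

```text
time: 2.7
tool_pos: [0.5045, -0.3188, 0.0154]
tool_rot: [-3.136, -0.005, 1.54]
contact_force: [0.2, -0.3, 0.4]
opening: 0.0918
grip_force: 0.0
```

send_rows --pt "0.6 0 0 0 0" --pt "0.4 0 0 0 0" --pt "0.4 0 0 0 0" --pt "0.4 0 0 0 0" --pt "0.4 0 0 0 0" --grip_force 30

```text
time: 3.2
tool_pos: [0.5071, -0.3229, 0.0215]
tool_rot: [3.139, 0.002, 1.538]
contact_force: [-0.2, 2.0, 7.1]
opening: 0.0613
grip_force: 30.0
```

send_rows --pt "0.4 0 0 0 0" --pt "0.4 0 0 0.01 0" --pt "0.4 0 0 0.01 0" --pt "0.4 0 0 0.02 0" --pt "0.4 0 0 0.025 0"

```text
time: 3.7
tool_pos: [0.506, -0.3222, 0.0853]
tool_rot: [-3.14, -0.001, 1.538]
contact_force: [0.5, -0.9, -0.8]
opening: 0.0617
grip_force: 30.0
```

```bash
python3 - <<'E'
from h import *
im,d=read_camera('wrist');s=observe();print(s['tool_pos'],s['tool_rot'],s['contact_force'],s['opening'])
cv2.imwrite('pics/w2.png',im[:,:,::-1])
P=cloud('wrist',d,s);u=P[...,2]>.06
Q=P[(P[...,2]>.06)&(P[...,2]<.13)]*1000;print(len(Q))
im,d=read_camera('top');P=cloud('top',d)
Q=blob(P,(385,225,490,285),.03,.11);print(np.percentile(Q,[1,50,99],axis=0))
E
```

```text
[ 0.50815078 -0.32395565  0.09037702] [3.13631422 0.00403197 1.5377504 ] [1.81655828 0.11290695 1.2416757 ] 0.06149121206174368
35646
[[ 480.1829507  -322.17334371   68.63501867]
 [ 510.30393076 -286.92170847   73.27999879]
 [ 540.05473165 -245.46376547  100.75743261]]
```

View pics/w2.png

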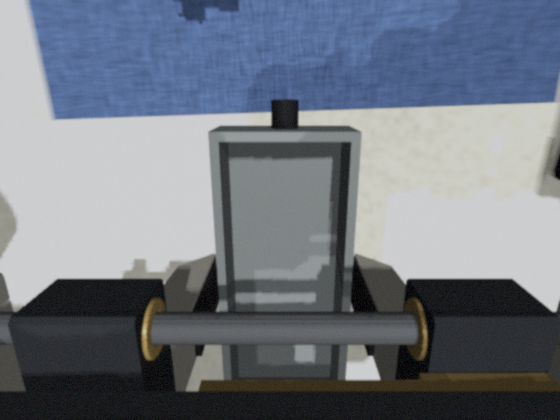

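```bash
python3 - <<'E'
from h import *
im,d=read_camera('wrist');s=observe();t=s['tool_pos']*1000;print(t,s['tool_rot'])
P=cloud('wrist',d,s)*1000
# rim of +y wall: rows 128-140, cols 215-355
S=P[120:150,200:370].reshape(-1,3);S=S[S[:,2]>60]
print(len(S),np.percentile(S,[1,5,50,95,99],axis=0))
zt=np.percentile(S[:,2],90);T=S[S[:,2]>zt-4];print('rim',T.min(0),T.max(0),np.median(T,0))
# rim long walls along y
for v in (145,180,220,245):
    r=P[v,190:385];m=r[:,2]>zt-4;print(v,r[m][:,0].min(),r[m][:,0].max(),r[m].mean(0))
i,d=read_camera('top');P=cloud('top',d)*1000
S=P[225:285,380:470].reshape(-1,3);S=S[(S[:,2]>60)&(S[:,2]<110)]
h,e=np.histogram(S[:,2],bins=range(60,112,4));print(h)
S=S[(S[:,2]>zt-5)&(S[:,2]<zt+5)];print(S.min(0),S.max(0))
E
```

```text
[ 507.41177061 -323.41265425   86.88066621] [3.13802062e+00 2.75803911e-03 1.53771745e+00]
3873 [[ 479.19382422 -265.33888455   67.31762931]
 [ 481.80976268 -264.41460414   68.15216637]
 [ 509.54615735 -256.12778218   89.88840157]
 [ 537.27102153 -252.78092119   95.70510884]
 [ 539.8436518  -250.73958672   96.24478794]]
rim [ 478.42128655 -262.4095933    91.49846214] [ 540.66096192 -252.68010238   96.84070906] [ 510.14209647 -255.89753383   94.94886305]
145 478.67299212087863 540.3360952778474 [ 508.225158   -259.46737088   94.59650786]
180 478.06594330267103 539.8561231706323 [ 508.9272599  -274.08045273   94.87531063]
220 477.41760304361037 539.0281372794335 [ 508.30307663 -292.0211165    94.55001237]
245 476.8401891876181 538.5855395673675 [ 507.84737509 -303.75875767   94.76716083]
[  3 238 535  37  12  38  29  44 139  44   1   0]
[ 477.94555641 -346.91733353   90.5859914 ] [ 543.65321002 -254.03073338   98.5560749 ]
```

send_rows --pt "0.4 0.01 0.04 0 0.021" --pt "0.4 0.01 0.04 0 0" --pt "0.4 0.01 0.04 0 0" --pt "0.4 0.01 0.04 0 0" --pt "0.4 0.01 0.04 0 0"

```text
time: 4.4
tool_pos: [0.5558, -0.1207, 0.0834]
tool_rot: [-3.139, -0.001, 1.558]
contact_force: [0.7, 0.0, -1.6]
opening: 0.0619
grip_force: 30.0
```

send_rows --pt "0.4 0.02 0.04 0 0" --pt "0.4 0.02 0.04 0 0" --pt "0.4 0.02 0.04 0 0" --pt "0.4 0.02 0.039 0 0" --pt "0.4 0.001 0 0 0"

```text
time: 4.9
tool_pos: [0.6382, 0.0417, 0.0831]
tool_rot: [-3.141, -0.002, 1.564]
contact_force: [1.0, 0.1, -1.2]
opening: 0.0615
grip_force: 30.0
```

send_rows --pt "0.4 0 0 -0.015 0" --pt "0.4 0 0 0 0" --pt "0.4 0 0 0 0"

```text
time: 5.2
tool_pos: [0.6365, 0.0359, 0.0687]
tool_rot: [-3.139, -0.0, 1.558]
contact_force: [-0.6, 0.1, -0.5]
opening: 0.0616
grip_force: 30.0
```

```bash
python3 - <<'E'
from h import *
im,d=read_camera('wrist');s=observe();t=s['tool_pos']*1000;print(t,s['tool_rot'],s['opening'])
cv2.imwrite('pics/w3.png',im[:,:,::-1])
P=cloud('wrist',d,s)*1000
for v in (145,180,220,245):
    r=P[v,190:385];zt=np.percentile(r[:,2],95);m=(r[:,2]>zt-3)&(r[:,2]<zt+3);print(v,zt,r[m][:,0].min(),r[m][:,0].max(),r[m].mean(0))
S=P[100:160,230:340].reshape(-1,3);m=abs(S[:,2]-zt)<3;print('end',S[m].max(0))
m=(P[...,2]>14)&(P[...,2]<22);Q=P[m];print('cradle',np.percentile(Q,[1,99],axis=0))
E
```

```text
[637.07543113  35.80791003  69.42720647] [-3.14059720e+00 -7.00131580e-06  1.55797571e+00] 0.06151348190601775
145 77.73328183629377 607.1038981694721 668.9304643863735 [637.81798634  99.73427626  77.42167453]Traceback (most recent call last):
  File "<stdin>", line 6, in <module>
    return umr_minimum(a, axis, None, out, keepdims, initial, where)
ValueError: zero-size array to reduction operation minimum which has no identity
```

View pics/w3.png

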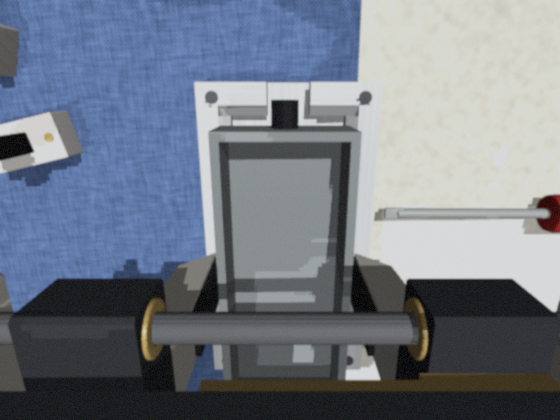

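The stub at (285,113) sits over the slot (268–310, 95). Now the relative offset in numbers.

```bash
python3 - <<'E'
from h import *
im,d=read_camera('wrist');s=observe();P=cloud('wrist',d,s)*1000
def xr(v,u0,u1,z0,z1,sel=None):
    r=P[v,u0:u1];m=(r[:,2]>z0)&(r[:,2]<z1);print(v,z0,'x',r[m][:,0].min().round(1),r[m][:,0].max().round(1),'y',r[m][:,1].mean().round(1),'z',np.median(r[m][:,2]).round(1))
for v in(130,136,150,180,210): xr(v,205,365,70,85)
for v in(86,92,98): xr(v,180,395,13,23)      # cradle outer
for v in(110,150,170): xr(v,180,395,13,23)
r=P[92,255:320];print('slot',[(u+255,r[u].round(0).tolist()) for u in range(0,65,1) if abs(r[u,2]-r[u-1,2])>6])
for u in(230,330):
  c=P[60:160,u];m=(c[:,2]>70)&(c[:,2]<85);print('shell end',c[m][:,1].max());m=(c[:,2]>13)&(c[:,2]<23);print('cradle end',c[m][:,1].max())
E
```

```text
130 70 x 607.6 669.0 y 105.4 z 74.2
136 70 x 607.4 669.3 y 103.4 z 78.1
150 70 x 607.5 668.9 y 97.5 z 77.6
180 70 x 606.9 668.5 y 84.9 z 77.9
210 70 x 606.7 668.5 y 71.6 z 78.0
86 13 x 588.9 690.4 y 123.5 z 18.0
92 13 x 588.8 689.9 y 120.4 z 18.2
98 13 x 588.3 690.2 y 117.3 z 18.1
110 13 x 588.6 690.1 y 110.8 z 14.9
150 13 x 588.2 690.0 y 88.6 z 18.0
170 13 x 588.6 689.6 y 77.0 z 17.6
slot [(266, [627.0, 121.0, 3.0]), (308, [652.0, 120.0, 12.0]), (309, [652.0, 120.0, 18.0])]
shell end 105.8095353886748
cradle end 126.49849047699475
shell end 105.2017143617739
cradle end 125.75034071258855
```

send_rows --pt "0.4 0.001 0.0005 -0.02 0.005" --pt "0.4 0 0 -0.008 0" --pt "0.4 0 0 -0.005 0" --pt "0.4 0 0 -0.004 0" --pt "0.4 0 0 0 0"

```text
time: 5.8
tool_pos: [0.6384, 0.0368, 0.0326]
tool_rot: [-3.141, 0.0, 1.564]
contact_force: [0.0, -0.4, -2.0]
opening: 0.0617
grip_force: 30.0
```

send_rows --pt "0.4 0 0 -0.004 0" --pt "0.4 0 0 0 0" --pt "0.4 0 0 -0.002 0" --pt "0.4 0 0 0 0"

```text
time: 6.2
tool_pos: [0.6384, 0.037, 0.0266]
tool_rot: [-3.142, 0.0, 1.564]
contact_force: [-0.2, -0.2, -1.2]
opening: 0.0621
grip_force: 3.0
```

send_rows --pt "0.4 0 0 -0.001 0" --pt "0.4 0 0 0 0"

```text
time: 6.4
tool_pos: [0.6385, 0.037, 0.0257]
tool_rot: [3.141, 0.0, 1.564]
contact_force: [-0.0, -0.1, -1.6]
opening: 0.0618
grip_force: 30.0
```

```bash
cat >> h.py <<'E'
def rim():
    im,d=read_camera('wrist');s=observe();P=cloud('wrist',d,s)*1000
    print(s['tool_pos']*1000,s['contact_force'],s['opening'])
    for v in(137,150,180,210):
        r=P[v,190:385];m=(r[:,2]>26)&(r[:,2]<50);print(v,'x',r[m][:,0].min().round(1),r[m][:,0].max().round(1),'y',r[m][:,1].mean().round(1),'z',np.median(r[m][:,2]).round(1))
    for u in(225,335):
        c=P[60:170,u];m=(c[:,2]>26)&(c[:,2]<50);print('shell end',c[m][:,1].max())
E
python3 -c "
from h import *
rim()"
```

```text
[638.53088151  36.93510591  25.78051947] [ 0.43308791  0.18151351 -1.59024551] 0.061685498398133226
137 x 608.3 669.9 y 104.1 z 33.9
150 x 607.9 669.9 y 98.7 z 33.6
180 x 607.9 669.6 y 86.0 z 33.7
210 x 607.8 669.5 y 72.7 z 33.8
shell end 106.7928021117762
shell end 106.37882717064933
```

send_rows --pt "0.85 0 0 0 0" --pt "0.85 0 0 0 0" --pt "0.85 0 0 0.03 0" --pt "1 0 0 0.05 0" --pt "1 0 0 0.05 0"

```text
time: 6.95
tool_pos: [0.6379, 0.037, 0.1567]
tool_rot: [-3.14, -0.0, 1.564]
contact_force: [1.1, -0.5, -0.0]
opening: 0.089
grip_force: 0.0
```

send_rows --pt "1 -0.04 0 0.02 0" --pt "1 -0.048 0 0 0" --pt "1 -0.048 0 0 0" --pt "1 -0.048 0 0 0" --pt "1 0 0 0 0"

```text
time: 7.45
tool_pos: [0.447, 0.0377, 0.1748]
tool_rot: [-3.134, -0.001, 1.564]
contact_force: [-0.1, 0.5, -0.2]
opening: 0.0914
grip_force: 0.0
```

```bash
python3 - <<'E'
from h import *
s,im,d=snap('top','top1.png');P=cloud('top',d);print(s['tool_pos'],s['tool_rot'])
for k,b,z,y0 in(('cradle',(215,165,325,228),(.0145,.021),0),('shell',(215,165,325,228),(.0305,.037),0),('cover',(85,225,175,280),(.007,.013),-.17)):
    Q=blob(P,b,*z);print(k,len(Q),*fitrect(Q,0,0,y0))
Q=P[(P[...,2]>.044)&(P[...,2]<.056)&(P[...,0]<.53)&(P[...,0]>.4)&(abs(P[...,1])<.25)]
s,im,d=snap('scene');P=cloud('scene',d)
Q=blob(P,(245,165,335,260),.0305,.037);print('scene shell',len(Q),*fitrect(Q,0,0,0))
E
```

```text
[0.447026   0.03765675 0.17484606] [-3.13410996e+00 -5.48371167e-04  1.56424081e+00]
cradle 1428 [638.9  30. ] -0.013 [101.1 189. ] 17.3
shell 342 [638.8  30. ] -0.01 [ 60.2 148.8] 33.5
cover 959 [518.6 338.7] -0.178 [ 61.8 149.7] 9.5
scene shell 331 [640.2  31.5] -0.01 [ 62.8 152.6] 33.6
```

View pics/top1.png

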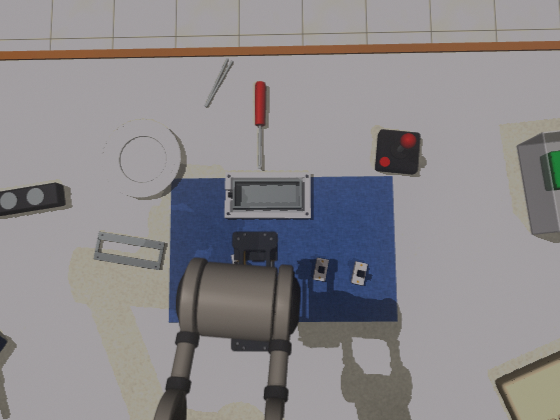

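Top view: the shell is seated at (268,196) and its pose matches the cradle. Next is module m2.

send_rows --pt "0.6 0.009 -0.041 0 -0.096" --pt "0.6 0.009 -0.041 0 -0.096" --pt "0.6 0.0095 -0.0405 0 0" --pt "0.6 0 0 -0.045 0" --pt "0.6 0 0 0 0" --grip_force 25

```text
time: 8.05
tool_pos: [0.4807, -0.0863, 0.1269]
tool_rot: [-3.134, -0.001, 1.369]
contact_force: [-0.2, -0.0, -0.1]
opening: 0.0572
grip_force: 0.0
```

```bash
python3 - <<'E'
from h import *
s=[]
im,d=read_camera('wrist');o=observe();P=cloud('wrist',d,o)*1000;print(o['tool_pos'],o['tool_rot'])
m=(P[...,2]>44)&(P[...,2]<56)&(P[...,0]<520)&(P[...,0]>420)
l,n=ndimage.label(m)
for k in range(1,n+1):
    if (l==k).sum()>60:
        Q=P[l==k];print((l==k).sum(),Q.min(0).round(1),Q.max(0).round(1),cv2.minAreaRect(Q[:,:2].astype(np.float32)))
E
```

```text
[ 0.48154206 -0.08578811  0.12908876] [-3.13687677e+00 -7.52074782e-04  1.37070256e+00]
409 [466.8 -90.3  44.1] [481.8 -76.2  55.7] ((474.046875, -83.20564270019531), (12.216188430786133, 13.606602668762207), 79.07258605957031)
```

send_rows --pt "0.6 0 0 0 0" --pt "0.6 0 0 0 0"

```text
time: 8.3
tool_pos: [0.4833, -0.0853, 0.1323]
tool_rot: [3.139, 0.0, 1.373]
contact_force: [-0.2, 0.0, 0.3]
opening: 0.0554
grip_force: 0.0
```

send_rows --pt "0.6 0 0 0 0"

```text
time: 8.4
tool_pos: [0.4829, -0.0852, 0.1322]
tool_rot: [3.139, 0.0, 1.373]
contact_force: [-0.0, 0.5, -0.0]
opening: 0.0551
grip_force: 0.0
```

send_rows --pt "0.6 0 0 0 0"

```text
time: 8.5
tool_pos: [0.4825, -0.0853, 0.1317]
tool_rot: [3.14, 0.0, 1.373]
contact_force: [0.8, -0.4, -0.3]
opening: 0.0551
grip_force: 0.0
```

send_rows --pt "0.6 -0.008 0.0005 -0.03 0" --pt "0.6 0 0 -0.035 0" --pt "0.6 0 0 0 0" --pt "0.6 0 0 0 0" --pt "0.6 0 0 0 0"

```text
time: 9.0
tool_pos: [0.4752, -0.0854, 0.0674]
tool_rot: [3.139, 0.0, 1.372]
contact_force: [-0.2, -0.3, 0.5]
opening: 0.0552
grip_force: 0.0
```

send_rows --pt "0.6 0 0 0 0"

```text
time: 9.1
tool_pos: [0.4751, -0.0854, 0.0673]
tool_rot: [3.138, 0.0, 1.372]
contact_force: [0.4, -0.2, -0.4]
opening: 0.0551
grip_force: 0.0
```

```bash
cat >> h.py <<'E'
def stems(x0=420,x1=520,z0=44,z1=56):
    im,d=read_camera('wrist');o=observe();P=cloud('wrist',d,o)*1000;print(o['tool_pos'].round(4),o['tool_rot'].round(3))
    m=(P[...,2]>z0)&(P[...,2]<z1)&(P[...,0]<x1)&(P[...,0]>x0)
    l,n=ndimage.label(m)
    for k in range(1,n+1):
        if (l==k).sum()>60:
            Q=P[l==k];c,sz,a=cv2.minAreaRect(Q[:,:2].astype(np.float32));print(len(Q),'c',np.round(c,1),np.round(sz,1),round(a,1),'z',np.median(Q[:,2]).round(1))
E
python3 -c "
from h import *
stems()"
```

```text
[ 0.4749 -0.0853  0.0671] [3.139 0.    1.372]
687 c [473.  -83.7] [12.9 13.9] 78.5 z 51.1
217 c [ 465.4 -161.4] [ 3.9 14. ] 77.7 z 48.1
```

send_rows --pt "0.6 -0.001 0.001 -0.02 0" --pt "0.6 0 0 -0.017 0" --pt "0.3 0 0 0 0" --pt "0.1 0 0 0 0" --pt "0.1 0 0 0 0"

```text
time: 9.65
tool_pos: [0.4737, -0.0843, 0.0298]
tool_rot: [3.14, 0.0, 1.372]
contact_force: [-0.3, -1.1, 0.6]
opening: 0.0358
grip_force: 0.0
```

send_rows --pt "0.1 0 0 0 0" --pt "0.1 0 0 0 0"

```text
time: 9.85
tool_pos: [0.4734, -0.0842, 0.0294]
tool_rot: [3.14, 0.0, 1.372]
contact_force: [-0.0, -0.1, 0.3]
opening: 0.0195
grip_force: 0.0
```

send_rows --pt "0 0 0 0 0" --pt "0 0 0 0 0" --pt "0 0 0 0 0" --pt "0 0 0 0.02 0" --pt "0 0 0 0.045 0"

```text
time: 10.35
tool_pos: [0.4705, -0.0833, 0.0916]
tool_rot: [-3.134, -0.001, 1.372]
contact_force: [1.2, 0.3, -0.2]
opening: 0.0135
grip_force: 25.0
```

send_rows --pt "0 0.03 0.03 0.005 0.1" --pt "0 0.035 0.03 0 0.087" --pt "0 0.045 0 0 0" --pt "0 0.045 0 0 0" --pt "0 0.01 0 0 0"

```text
time: 10.85
tool_pos: [0.6416, -0.0237, 0.0981]
tool_rot: [3.139, 0.0, 1.56]
contact_force: [0.3, 0.0, 0.8]
opening: 0.0137
grip_force: 25.0
```

send_rows --pt "0 0 0 0 0" --pt "0 0 0 0 0" --pt "0 0 0 0 0" --pt "0 0 0 0 0"

```text
time: 11.25
tool_pos: [0.6371, -0.0242, 0.099]
tool_rot: [-3.141, -0.0, 1.558]
contact_force: [0.2, -0.8, -1.0]
opening: 0.0141
grip_force: 25.0
```

```bash
python3 - <<'E'
from h import *
im,d=read_camera('wrist');o=observe();print(o['tool_pos'].round(4),o['tool_rot'].round(3),o['opening'])
cv2.imwrite('pics/w4.png',im[:,:,::-1])
E
```

```text
[ 0.6373 -0.0242  0.0991] [3.142 0.    1.558] 0.01383703204156107
```

View pics/w4.png

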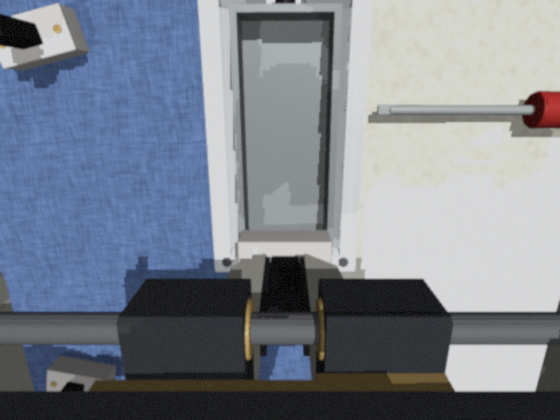

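The held module is level at (285,242); the shell opening spans columns 230–340. Now the numbers.

```bash
cat >> h.py <<'E'
def held(rows=(60,130,180)):
    im,d=read_camera('wrist');o=observe();P=cloud('wrist',d,o)*1000;t=o['tool_pos']*1000;print('tcp',t.round(1),o['tool_rot'].round(3),o['contact_force'].round(1),round(o['opening'],4))
    z=t[2]-30+18
    S=P[200:275,215:355].reshape(-1,3);m=(abs(S[:,2]-z)<3)
    Q=S[m];print('block top',len(Q),np.percentile(Q,[1,99],axis=0).round(1),'z exp',z.round(1))
    for v in rows:
        r=P[v,190:385];m=(r[:,2]>30)&(r[:,2]<37);print('rim',v,'x',r[m][:,0].min().round(1),r[m][:,0].max().round(1),'y',r[m][:,1].mean().round(1))
E
python3 -c "
from h import *
held()"
```

```text
tcp [637.5 -24.2  99.1] [3.141 0.    1.559] [-0.5 -0.6  0.1] 0.0137
block top 1676 [[613.9 -21.5  84.4]
 [660.9 -10.6  89.4]] z exp 87.1
rim 60 x 608.1 669.8 y 77.8
rim 130 x 607.7 669.1 y 38.7
rim 180 x 607.2 668.7 y 7.9
```

send_rows --pt "0 0 0 -0.03 0" --pt "0 0 0 -0.02 0" --pt "0 0 0 -0.006 0" --pt "0 0 0 0 0" --pt "0 0 0 -0.004 0"

```text
time: 11.85
tool_pos: [0.639, -0.0243, 0.0403]
tool_rot: [3.139, 0.0, 1.559]
contact_force: [-0.1, 0.1, -0.8]
opening: 0.014
grip_force: 25.0
```

send_rows --pt "0 0 0 0 0" --pt "0 0 0 0 0" --pt "0 0 -0.001 -0.001 0" --pt "0 0 -0.001 0 0" --pt "0 0 -0.001 0 0"

```text
time: 12.35
tool_pos: [0.638, -0.027, 0.0379]
tool_rot: [3.141, -0.0, 1.559]
contact_force: [0.4, 0.6, -0.4]
opening: 0.0136
grip_force: 25.0
```

send_rows --pt "0 0 -0.001 0 0" --pt "0 0 0 0 0" --pt "0 0 0 0 0"

```text
time: 12.65
tool_pos: [0.638, -0.0281, 0.0378]
tool_rot: [3.141, 0.0, 1.559]
contact_force: [-0.1, 0.9, -0.3]
opening: 0.0138
grip_force: 25.0
```

send_rows --pt "0 0 -0.001 0 0" --pt "0 0 0 -0.0005 0" --pt "0 0 0 0 0"

```text
time: 12.95
tool_pos: [0.638, -0.029, 0.0372]
tool_rot: [3.141, -0.0, 1.559]
contact_force: [-0.4, 2.4, -0.8]
opening: 0.0137
grip_force: 25.0
```

send_rows --pt "0 0 -0.001 0 0" --pt "0 0 0 0 0" --pt "0 0 0 0 0"

```text
time: 13.25
tool_pos: [0.638, -0.0292, 0.0372]
tool_rot: [3.142, -0.001, 1.559]
contact_force: [1.3, 4.9, 1.5]
opening: 0.0142
grip_force: 25.0
```

send_rows --pt "0 0 0.001 0 0" --pt "0.4 0 0 0 0" --pt "0.5 0 0 0 0" --pt "0.5 0 0 0 0" --pt "0.5 0 0 0.03 0"

```text
time: 13.75
tool_pos: [0.6352, -0.029, 0.0635]
tool_rot: [-3.133, -0.001, 1.559]
contact_force: [-0.9, -0.3, -0.5]
opening: 0.0414
grip_force: 0.0
```

send_rows --pt "0.5 0 0 0.04 0" --pt "0.5 -0.034 -0.028 0 -0.075" --pt "0.5 -0.034 -0.028 0 -0.075" --pt "0.5 -0.034 -0.028 0 -0.075" --pt "0.5 -0.034 -0.028 0 0"

```text
time: 14.25
tool_pos: [0.5006, -0.1421, 0.1075]
tool_rot: [3.141, 0.001, 1.332]
contact_force: [1.1, 0.1, 0.5]
opening: 0.046
grip_force: 0.0
```

send_rows --pt "0.5 -0.036 -0.027 0 0" --pt "0.5 0 0 0 0" --pt "0.5 0 0 0 0" --pt "0.5 0 0 0 0" --pt "0.5 0 0 0 0"

```text
time: 14.75
tool_pos: [0.4669, -0.1675, 0.1073]
tool_rot: [3.141, 0.0, 1.335]
contact_force: [0.9, 0.3, -0.2]
opening: 0.0458
grip_force: 0.0
```

```bash
python3 - <<'E'
from h import *
stems()
im,d=read_camera('top');P=cloud('top',d)
Q=P[(P[...,2]>.056)&(P[...,2]<.064)&(abs(P[...,0]-.64)<.03)&(abs(P[...,1]-.03)<.08)]*1000
print('placed stem',len(Q),Q.min(0),Q.max(0))
Q=blob(P,(215,165,325,228),.0305,.037);print('shell',len(Q),*fitrect(Q,0,0,0))
for c in ((462.5,149.4),(486.7,92.8),(465.2,-168.3)):
    Q=P[(P[...,2]>.044)&(P[...,2]<.056)&(np.hypot(P[...,0]-c[0]/1e3,P[...,1]-c[1]/1e3)<.04)]*1000
    if len(Q):print(c,len(Q),((Q.min(0)+Q.max(0))/2).round(1))
E
```

```text
[ 0.4667 -0.1674  0.1071] [ 3.141 -0.     1.335]
470 c [ 464.1 -167. ] [12.7 14.1] 77.0 z 51.2
placed stem 35 [631.35787517 -35.45153817  56.34082144] [644.27075807 -24.70507875  62.8811587 ]
shell 327 [638.7  27.9] -0.013 [ 60.3 148.9] 33.1
(462.5, 149.4) 42 [463.2 149.5  50.8]
(486.7, 92.8) 36 [486.8  92.8  50.5]
```

send_rows --pt "0.5 -0.0015 0 -0.045 0" --pt "0.5 0 0 -0.032 0" --pt "0.5 0 0 0 0" --pt "0.1 0 0 0 0" --pt "0 0 0 0 0"

```text
time: 15.35
tool_pos: [0.4658, -0.1685, 0.0318]
tool_rot: [3.139, 0.001, 1.334]
contact_force: [-0.2, -0.6, -0.1]
opening: 0.0343
grip_force: 0.0
```

send_rows --pt "0 0 0 0 0" --pt "0 0 0 0 0" --pt "0 0 0 0 0" --pt "0 0 0 0 0" --pt "0 0 0 0.03 0"

```text
time: 15.85
tool_pos: [0.4624, -0.167, 0.0582]
tool_rot: [-3.135, -0.002, 1.334]
contact_force: [0.3, -0.8, -0.5]
opening: 0.0137
grip_force: 25.0
```

send_rows --pt "0 0 0 0.045 0" --pt "0 0.034 0.034 0 0.075" --pt "0 0.034 0.034 0 0.075" --pt "0 0.034 0.034 0 0.074" --pt "0 0.034 0.034 0 0"

```text
time: 16.35
tool_pos: [0.6015, -0.0307, 0.1055]
tool_rot: [3.141, 0.0, 1.56]
contact_force: [0.2, -0.8, 0.3]
opening: 0.0142
grip_force: 25.0
```

send_rows --pt "0 0.037 0.0315 0 0" --pt "0 0 0 0 0" --pt "0 0 0 0 0" --pt "0 0 0 0 0" --pt "0 0 0 0 0"

```text
time: 16.85
tool_pos: [0.6367, -0.0016, 0.1054]
tool_rot: [-3.141, 0.0, 1.556]
contact_force: [0.6, -1.3, -0.3]
opening: 0.0137
grip_force: 25.0
```

```bash
python3 -c "
from h import *
held()"
```

```text
tcp [636.9  -1.6 105.5] [-3.141  0.     1.556] [-0.4  0.2 -0.3] 0.0133
block top 1731 [[6.132e+02 3.000e-01 9.060e+01]
 [6.602e+02 1.260e+01 9.580e+01]] z exp 93.5
rim 60 x 608.7 670.6 y 100.8
rim 130 x 608.1 670.1 y 60.6
rim 180 x 607.7 669.0 y 29.0
```

send_rows --pt "0 0.001 0.001 -0.035 0.003" --pt "0 0 0 -0.02 0" --pt "0 0 0 -0.008 0" --pt "0 0 0 0 0" --pt "0 0 0 -0.003 0"

```text
time: 17.4
tool_pos: [0.6394, -0.0001, 0.0407]
tool_rot: [3.139, 0.0, 1.56]
contact_force: [0.4, -1.1, -0.2]
opening: 0.014
grip_force: 25.0
```

send_rows --pt "0 0 0 0 0" --pt "0 0 0 0 0" --pt "0 0 -0.001 0 0" --pt "0 0 -0.001 0 0" --pt "0 0 0 0 0"

```text
time: 17.9
tool_pos: [0.6386, -0.0017, 0.0395]
tool_rot: [3.141, 0.0, 1.561]
contact_force: [0.1, 0.2, -0.5]
opening: 0.0134
grip_force: 25.0
```

send_rows --pt "0 0 -0.001 -0.0005 0" --pt "0 0 -0.0005 0 0" --pt "0 0 0 0 0" --pt "0 0 0 0 0"

```text
time: 18.3
tool_pos: [0.6387, -0.003, 0.0392]
tool_rot: [3.141, -0.0, 1.561]
contact_force: [-1.3, 2.0, 4.8]
opening: 0.0139
grip_force: 25.0
```

send_rows --pt "0 0 -0.001 0 0" --pt "0 0 0 0 0" --pt "0 0 0 0 0"

```text
time: 18.6
tool_pos: [0.6388, -0.0038, 0.0392]
tool_rot: [3.141, -0.0, 1.561]
contact_force: [-0.2, 2.5, 6.3]
opening: 0.014
grip_force: 25.0
```

send_rows --pt "0 0 -0.001 0 0" --pt "0 0 0 0 0" --pt "0 0 0 0 0"

```text
time: 18.9
tool_pos: [0.6388, -0.004, 0.0392]
tool_rot: [3.14, -0.001, 1.561]
contact_force: [-0.3, 5.7, 5.5]
opening: 0.0134
grip_force: 25.0
```

send_rows --pt "0 0 0.001 0 0" --pt "0.4 0 0 0 0" --pt "0.5 0 0 0 0" --pt "0.5 0 0 0 0" --pt "0.5 0 0 0.03 0"

```text
time: 19.4
tool_pos: [0.6355, -0.004, 0.0646]
tool_rot: [-3.133, -0.001, 1.561]
contact_force: [0.8, -0.4, 1.0]
opening: 0.0411
grip_force: 0.0
```

send_rows --pt "0.5 0 0 0.04 0" --pt "0.5 -0.037 0.024 0 0.08" --pt "0.5 -0.037 0.024 0 0.08" --pt "0.5 -0.037 0.024 0 0.075" --pt "0.5 -0.0405 0.024 0 0"

```text
time: 19.9
tool_pos: [0.4856, 0.0924, 0.1086]
tool_rot: [3.141, 0.0, 1.797]
contact_force: [0.5, 1.7, 0.0]
opening: 0.0456
grip_force: 0.0
```

send_rows --pt "0.5 0 0 0 0" --pt "0.5 0 0 0 0" --pt "0.5 0 0 0 0" --pt "0.5 0 0 0 0" --pt "0.5 0 0 0 0"

```text
time: 20.4
tool_pos: [0.4878, 0.0913, 0.1085]
tool_rot: [3.141, 0.0, 1.795]
contact_force: [0.6, -0.6, -0.2]
opening: 0.0458
grip_force: 0.0
```

```bash
cat >> h.py <<'E'
def chk(cs=()):
    stems()
    im,d=read_camera('top');P=cloud('top',d)
    m=(P[...,2]>.055)&(P[...,2]<.065)&(abs(P[...,0]-.64)<.03)&(abs(P[...,1]-.03)<.08)
    l,n=ndimage.label(m)
    for k in range(1,n+1):
        Q=P[l==k]*1000;print('placed stem',len(Q),((Q.min(0)+Q.max(0))/2).round(1))
    Q=blob(P,(215,165,325,228),.0305,.037);print('shell',len(Q),*fitrect(Q,0,0,0))
    for c in cs:
        Q=P[(P[...,2]>.044)&(P[...,2]<.056)&(np.hypot(P[...,0]-c[0]/1e3,P[...,1]-c[1]/1e3)<.04)]*1000
        if len(Q):print(c,len(Q),((Q.min(0)+Q.max(0))/2).round(1))
    return im,P
E
python3 -c "
from h import *
chk([(462.5,149.4)])"
```

```text
[0.4876 0.0914 0.1085] [3.142 0.    1.795]
526 c [461.4 151. ] [12.1 13.9] 72.7 z 51.5
459 c [485.5  94.5] [13.5 13. ] 13.2 z 51.4
placed stem 41 [640.   -4.6  60.3]
placed stem 39 [637.9 -30.1  58.7]
shell 325 [638.7  27.9] -0.013 [ 60.1 148.9] 33.2
```

send_rows --pt "0.5 -0.0015 0.0017 -0.045 0" --pt "0.5 0 0 -0.034 0" --pt "0.5 0 0 0 0" --pt "0.1 0 0 0 0" --pt "0 0 0 0 0"

```text
time: 21.0
tool_pos: [0.4869, 0.0936, 0.0313]
tool_rot: [3.139, 0.001, 1.796]
contact_force: [-0.0, 0.3, -0.3]
opening: 0.0345
grip_force: 0.0
```

send_rows --pt "0 0 0 0 0" --pt "0 0 0 0 0" --pt "0 0 0 0 0" --pt "0 0 0 0 0" --pt "0 0 0 0.03 0"

```text
time: 21.5
tool_pos: [0.4832, 0.0935, 0.0578]
tool_rot: [-3.135, -0.001, 1.796]
contact_force: [0.1, 0.3, -1.2]
opening: 0.0137
grip_force: 25.0
```

send_rows --pt "0 0 0 0.045 0" --pt "0 0.038 -0.017 0 -0.08" --pt "0 0.038 -0.017 0 -0.08" --pt "0 0.038 -0.017 0 -0.076" --pt "0 0.038 -0.017 0 0"

```text
time: 22.0
tool_pos: [0.6387, 0.025, 0.1051]
tool_rot: [3.141, -0.0, 1.558]
contact_force: [0.2, 0.7, -0.3]
opening: 0.0137
grip_force: 25.0
```

send_rows --pt "0 0 0 0 0" --pt "0 0 0 0 0" --pt "0 0 0 0 0" --pt "0 0 0 0 0" --pt "0 0 0 0 0"

```text
time: 22.5
tool_pos: [0.6369, 0.0263, 0.1052]
tool_rot: [3.141, -0.0, 1.561]
contact_force: [-0.9, -1.1, 0.3]
opening: 0.014
grip_force: 25.0
```

```bash
python3 -c "
from h import *
held()"
```

```text
tcp [637.   26.2 105.2] [ 3.141 -0.     1.561] [-0.4 -0.2 -1. ] 0.0139
block top 1722 [[613.4  28.5  90.4]
 [660.4  40.2  95.4]] z exp 93.2Traceback (most recent call last):
  File "<string>", line 3, in <module>
    held()
    ~~~~^^
  File "h.py", line 58, in held
    r=P[v,190:385];m=(r[:,2]>30)&(r[:,2]<37);print('rim',v,'x',r[m][:,0].min().round(1),r[m][:,0].max().round(1),'y',r[m][:,1].mean().round(1))
                                                               ~~~~~~~~~~~~~^^
    return umr_minimum(a, axis, None, out, keepdims, initial, where)
ValueError: zero-size array to reduction operation minimum which has no identity
```

send_rows --pt "0 0.001 0 -0.035 0" --pt "0 0 0 -0.02 0" --pt "0 0 0 -0.008 0" --pt "0 0 0 0 0" --pt "0 0 0 -0.003 0"

```text
time: 23.05
tool_pos: [0.6395, 0.0256, 0.0402]
tool_rot: [3.139, 0.0, 1.56]
contact_force: [0.9, 0.4, -1.0]
opening: 0.0139
grip_force: 25.0
```

send_rows --pt "0 0 0 0 0" --pt "0 0 0 0 0" --pt "0 0 -0.001 0 0" --pt "0 0 -0.001 0 0" --pt "0 0 -0.001 0 0"

```text
time: 23.55
tool_pos: [0.6386, 0.0225, 0.039]
tool_rot: [3.141, 0.0, 1.56]
contact_force: [-0.2, 0.5, -0.9]
opening: 0.0141
grip_force: 25.0
```

send_rows --pt "0 0 -0.001 -0.0005 0" --pt "0 0 0 0 0" --pt "0 0 0 0 0" --pt "0 0 0 0 0"

```text
time: 23.95
tool_pos: [0.6386, 0.0223, 0.0388]
tool_rot: [3.141, -0.001, 1.56]
contact_force: [-2.3, 4.8, 6.4]
opening: 0.0138
grip_force: 25.0
```

send_rows --pt "0 0 -0.001 0 0" --pt "0 0 0 0 0" --pt "0 0 0 0 0"

```text
time: 24.25
tool_pos: [0.6386, 0.0222, 0.0388]
tool_rot: [3.141, -0.002, 1.56]
contact_force: [-1.5, 8.2, 5.3]
opening: 0.0138
grip_force: 25.0
```

send_rows --pt "0 0 0.001 0 0" --pt "0.4 0 0 0 0" --pt "0.5 0 0 0 0" --pt "0.5 0 0 0 0" --pt "0.5 0 0 0.03 0"

```text
time: 24.75
tool_pos: [0.6356, 0.0213, 0.0642]
tool_rot: [-3.133, -0.0, 1.559]
contact_force: [-0.3, 0.5, -0.0]
opening: 0.0413
grip_force: 0.0
```

send_rows --pt "0.5 0 0 0.04 0" --pt "0.5 -0.035 0.025 0 -0.1" --pt "0.5 -0.035 0.025 0 -0.1" --pt "0.5 -0.035 0.025 0 -0.091" --pt "0.5 -0.035 0.025 0 0"

```text
time: 25.25
tool_pos: [0.4971, 0.122, 0.1082]
tool_rot: [3.141, 0.0, 1.265]
contact_force: [-0.4, 1.2, -0.6]
opening: 0.0457
grip_force: 0.0
```

send_rows --pt "0.5 -0.0365 0.027 0 0" --pt "0.5 0 0 0 0" --pt "0.5 0 0 0 0" --pt "0.5 0 0 0 0" --pt "0.5 0 0 0 0"

```text
time: 25.75
tool_pos: [0.4631, 0.1479, 0.1082]
tool_rot: [3.141, -0.0, 1.268]
contact_force: [-0.0, 0.2, 0.0]
opening: 0.0461
grip_force: 0.0
```

```bash
python3 -c "
from h import *
chk([])"
```

```text
[0.463  0.1479 0.1081] [ 3.141 -0.     1.267]
459 c [461.5 151.2] [12.2 13.4] 72.5 z 51.3
placed stem 41 [639.9  -4.6  59.2]
placed stem 34 [638.5  21.   59.1]
placed stem 38 [637.8 -30.1  58.6]
shell 166 [630.5  27.6] -0.008 [ 44.  148.3] 33.3
```

send_rows --pt "0.5 -0.001 0.002 -0.045 0" --pt "0.5 0 0 -0.034 0" --pt "0.5 0 0 0 0" --pt "0.1 0 0 0 0" --pt "0 0 0 0 0"

```text
time: 26.35
tool_pos: [0.4624, 0.1507, 0.0308]
tool_rot: [3.139, -0.001, 1.268]
contact_force: [0.4, -0.1, -0.1]
opening: 0.0343
grip_force: 0.0
```

send_rows --pt "0 0 0 0 0" --pt "0 0 0 0 0" --pt "0 0 0 0 0" --pt "0 0 0 0 0" --pt "0 0 0 0.03 0"

```text
time: 26.85
tool_pos: [0.4587, 0.1502, 0.0572]
tool_rot: [-3.136, 0.003, 1.269]
contact_force: [0.7, -0.0, -0.7]
opening: 0.0136
grip_force: 25.0
```

send_rows --pt "0 0 0 0.045 0" --pt "0 0.044 -0.023 0 0.1" --pt "0 0.044 -0.023 0 0.1" --pt "0 0.044 -0.023 0 0.092" --pt "0 0.044 -0.025 0 0"

```text
time: 27.35
tool_pos: [0.6378, 0.0561, 0.1044]
tool_rot: [3.142, -0.0, 1.564]
contact_force: [0.2, -0.5, -0.5]
opening: 0.0141
grip_force: 25.0
```

send_rows --pt "0 0.001 -0.001 0 0" --pt "0 0 0 0 0" --pt "0 0 0 0 0" --pt "0 0 0 0 0" --pt "0 0 0 0 0"

```text
time: 27.85
tool_pos: [0.6367, 0.0568, 0.1047]
tool_rot: [3.142, -0.0, 1.562]
contact_force: [0.9, 0.3, -1.3]
opening: 0.0138
grip_force: 25.0
```

```bash
python3 -c "
from h import *
held([])"
```

```text
tcp [636.9  56.7 104.7] [ 3.141 -0.     1.562] [ 0.2 -0.5 -0.1] 0.0137
block top 1697 [[613.3  59.3  90. ]
 [660.3  70.3  95.2]] z exp 92.7
```

send_rows --pt "0 0.0015 -0.0045 -0.035 0" --pt "0 0 0 -0.02 0" --pt "0 0 0 -0.008 0" --pt "0 0 0 0 0" --pt "0 0 0 -0.003 0"

```text
time: 28.4
tool_pos: [0.6399, 0.0516, 0.0397]
tool_rot: [3.139, 0.0, 1.561]
contact_force: [-0.4, 0.7, -1.6]
opening: 0.014
grip_force: 25.0
```

send_rows --pt "0 0 0 0 0" --pt "0 0 0 0 0" --pt "0 0 -0.001 0 0" --pt "0 0 -0.001 0 0" --pt "0 0 -0.001 0 0"

```text
time: 28.9
tool_pos: [0.6391, 0.0488, 0.0386]
tool_rot: [3.141, -0.001, 1.56]
contact_force: [0.1, 4.6, 0.7]
opening: 0.0137
grip_force: 25.0
```

send_rows --pt "0 0 -0.001 -0.0005 0" --pt "0 0 0 0 0" --pt "0 0 0 0 0" --pt "0 0 0 0 0"

```text
time: 29.3
tool_pos: [0.6391, 0.0488, 0.0383]
tool_rot: [3.141, -0.002, 1.561]
contact_force: [-0.2, 6.1, 2.4]
opening: 0.0134
grip_force: 25.0
```

send_rows --pt "0 0 -0.001 0 0" --pt "0 0 0 0 0" --pt "0 0 0 0 0"

```text
time: 29.6
tool_pos: [0.6392, 0.0486, 0.0383]
tool_rot: [3.141, -0.003, 1.561]
contact_force: [-0.8, 8.4, 1.7]
opening: 0.0139
grip_force: 25.0
```

send_rows --pt "0 0 0.001 0 0" --pt "0.4 0 0 0 0" --pt "0.5 0 0 0 0" --pt "0.5 0 0 0 0" --pt "0.5 0 0 0.03 0"

```text
time: 30.1
tool_pos: [0.6361, 0.047, 0.0639]
tool_rot: [-3.133, 0.0, 1.56]
contact_force: [-0.4, 0.4, -0.6]
opening: 0.0414
grip_force: 0.0
```

send_rows --pt "1 -0.005 0 0.045 0" --pt "1 -0.03 0.03 0.02 -0.08" --pt "1 -0.03 0.035 0 -0.085" --pt "1 -0.03 0.035 0 0" --pt "1 -0.025 0.04 0 0"

```text
time: 30.6
tool_pos: [0.5175, 0.1877, 0.1331]
tool_rot: [3.141, 0.0, 1.394]
contact_force: [1.0, 0.3, 0.1]
opening: 0.0809
grip_force: 0.0
```

send_rows --pt "1 0 0.048 0 0" --pt "1 0 0.048 0 0" --pt "1 0 0.048 0 0" --pt "1 0 0 0 0" --pt "1 0 0 0 0"

```text
time: 31.1
tool_pos: [0.5185, 0.3321, 0.1322]
tool_rot: [-3.141, 0.001, 1.398]
contact_force: [-0.1, 1.3, -0.7]
opening: 0.0919
grip_force: 0.0
```

send_rows --pt "1 0 0 0 0" --pt "1 0 0 0 0" --pt "1 0 0 0 0"

```text
time: 31.4
tool_pos: [0.5194, 0.3302, 0.1329]
tool_rot: [3.141, 0.0, 1.394]
contact_force: [-1.0, -1.2, 0.4]
opening: 0.0922
grip_force: 0.0
```

```bash
python3 - <<'E'
from h import *
im,P=chk([])
cv2.imwrite('pics/top2.png',im[:,:,::-1])
im,d=read_camera('wrist');o=observe();cv2.imwrite('pics/w5.png',im[:,:,::-1])
P=cloud('wrist',d,o);Q=blob(P,(100,0,460,300),.006,.013);print('cover wrist',len(Q),*fitrect(Q,0,0,-.17),Q.min(0),Q.max(0))
a=cv2.resize(cv2.imread('pics/top2.png')[165:230,215:325],None,fx=5,fy=5,interpolation=cv2.INTER_CUBIC)
cv2.imwrite('pics/c6.png',np.vstack([a,cv2.resize(im[:,:,::-1],(550,270))]))
E
```

```text
[0.5193 0.3304 0.1329] [3.141 0.    1.394]
placed stem 41 [640.   -4.6  59.8]
placed stem 30 [639.4  47.5  59.7]
placed stem 34 [638.4  21.   58.5]
placed stem 38 [637.8 -30.1  59.3]
placed stem 1 [638.4  15.7  56.8]
shell 143 [638.2   7.1] -0.01 [ 59.7 107.4] 33.4
cover wrist 8438 [517.3 340.8] -0.178 [ 61.8 148.9] 9.5 [474.65938657 262.08193822   6.05886894] [560.15190291 419.54050257  12.20165207]
```

View pics/c6.png

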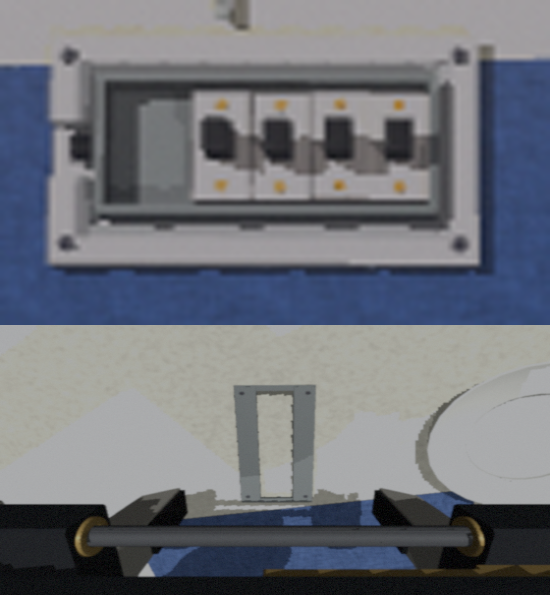

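All four modules stand flush in a row in the shell (crop, columns 195–430). The cover is at (275,445) in the lower picture, clear of the plate.

send_rows --pt "1 -0.0015 0.009 -0.04 0" --pt "1 0 0 -0.045 0" --pt "1 0 0 -0.03 0" --pt "1 0 0 -0.008 0" --pt "1 0 0 0 0" --grip_force 15

```text
time: 32.05
tool_pos: [0.5171, 0.34, 0.009]
tool_rot: [-3.14, 0.001, 1.395]
contact_force: [-0.3, -0.2, 0.5]
opening: 0.0915
grip_force: 0.0
```

send_rows --pt "1 0 0 0 0" --pt "1 0 0 0 0" --pt "1 0 0 0 0"

```text
time: 32.35
tool_pos: [0.5183, 0.3409, 0.0115]
tool_rot: [3.139, -0.002, 1.396]
contact_force: [0.4, 0.2, 0.1]
opening: 0.0922
grip_force: 0.0
```

send_rows --pt "1 0 -0.001 -0.005 0" --pt "1 0 0 0 0" --pt "1 0 0 0 0" --pt "1 0 0 0 0" --pt "1 0 0 0 0"

```text
time: 32.85
tool_pos: [0.5175, 0.3395, 0.0048]
tool_rot: [3.141, -0.0, 1.396]
contact_force: [1.0, 0.6, -1.0]
opening: 0.0916
grip_force: 0.0
```

send_rows --pt "1 0 0 0 0" --pt "1 0 0 0 0"

```text
time: 33.05
tool_pos: [0.5175, 0.3395, 0.0048]
tool_rot: [3.141, -0.0, 1.396]
contact_force: [0.2, 0.2, 0.2]
opening: 0.0916
grip_force: 0.0
```

send_rows --pt "0.5 0 0 0 0" --pt "0.5 0 0 0 0" --pt "0.5 0 0 0 0" --pt "0.5 0 0 0 0" --pt "0.5 0 0 0 0"

```text
time: 33.55
tool_pos: [0.5175, 0.3395, 0.0047]
tool_rot: [3.141, -0.0, 1.396]
contact_force: [-0.3, -0.7, 0.1]
opening: 0.0617
grip_force: 15.0
```

send_rows --pt "0.5 0 0 0 0" --pt "0.5 0 0 0.02 0" --pt "0.5 0 0 0.03 0" --pt "0.5 0 0 0.03 0" --pt "0.5 0 0 0 0"

```text
time: 34.05
tool_pos: [0.5198, 0.3407, 0.0892]
tool_rot: [3.135, -0.005, 1.396]
contact_force: [1.2, 0.2, -0.1]
opening: 0.0613
grip_force: 15.0
```

send_rows --pt "0.5 0 0 0.02 0" --pt "0.5 0 0 0 0" --pt "0.5 0 0 0 0" --pt "0.5 0 0 0 0"

```text
time: 34.45
tool_pos: [0.5168, 0.3391, 0.1033]
tool_rot: [-3.14, 0.001, 1.396]
contact_force: [0.2, 0.4, -1.8]
opening: 0.0617
grip_force: 15.0
```

```bash
cat >> h.py <<'E'
def cov(save=None):
    im,d=read_camera('wrist');o=observe();P=cloud('wrist',d,o)*1000;t=o['tool_pos']*1000
    if save: cv2.imwrite('pics/'+save,im[:,:,::-1])
    print('tcp',t.round(1),o['tool_rot'].round(3),o['contact_force'].round(1),round(o['opening'],4))
    S=P[100:260,150:420].reshape(-1,3);S=S[abs(S[:,2]-t[2]-5)<4]
    A=np.c_[S[:,:2]-t[:2],np.ones(len(S))];k=np.linalg.lstsq(A,S[:,2],rcond=None)[0];print('plane slope',k[:2].round(4),'z at tcp',k[2].round(1))
    a=o['tool_rot'][2]-np.pi/2;c,s=np.cos(a),np.sin(a);L=(S[:,:2]-t[:2])@np.array([[c,-s],[s,c]])
    print('rel tcp: y max',np.percentile(L[:,1],99.5).round(1))
    for y in(35,45,55,65):
        m=abs(L[:,1]-y)<3;print(y,'x',np.percentile(L[m][:,0],[1,99]).round(1))
E
python3 -c "
from h import *
cov('w6.png')"
```

```text
tcp [516.8 339.1 103.3] [-3.140e+00  1.000e-03  1.396e+00] [-0.3 -0.9 -0.9] 0.0611
plane slope [-0.0037  0.0004] z at tcp 108.1
rel tcp: y max 75.9
35 x [-30.9  30. ]
45 x [-31.1  30. ]
55 x [-31.1  30. ]
65 x [-31.1  29.9]
```

View pics/w6.png

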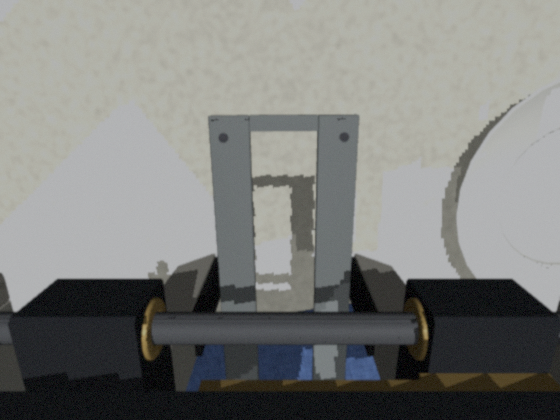

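The cover is held level (rails at columns 210–357). Moving it over the shell.

send_rows --pt "0.5 0 -0.045 0 0.08" --pt "0.5 0 -0.045 0 0.083" --pt "0.5 0.01 -0.045 0 0" --pt "0.5 0.03 -0.035 0 0" --pt "0.5 0.03 -0.035 0 0"

```text
time: 35.0
tool_pos: [0.5876, 0.1328, 0.1042]
tool_rot: [-3.14, 0.0, 1.559]
contact_force: [1.3, 0.5, -0.8]
opening: 0.0615
grip_force: 15.0
```

send_rows --pt "0.5 0.03 -0.035 0 0" --pt "0.5 0.0215 -0.035 0 0" --pt "0.5 0 -0.0357 0 0" --pt "0.5 0 0 0 0" --pt "0.5 0 0 0 0"

```text
time: 35.5
tool_pos: [0.6384, 0.028, 0.1036]
tool_rot: [-3.14, -0.0, 1.557]
contact_force: [-0.8, 0.1, -0.2]
opening: 0.0612
grip_force: 15.0
```

send_rows --pt "0.5 0 0 0 0" --pt "0.5 0 0 0 0" --pt "0.5 0 0 0 0"

```text
time: 35.8
tool_pos: [0.6388, 0.03, 0.1048]
tool_rot: [3.142, -0.0, 1.56]
contact_force: [0.2, -0.3, -0.7]
opening: 0.0618
grip_force: 15.0
```

```bash
cat >> h.py <<'E'
def rel():
    cov()
    im,d=read_camera('wrist');o=observe();P=cloud('wrist',d,o)*1000
    S=P[60:270,180:390].reshape(-1,3)
    for nm,z0,z1 in(('rim',30.5,38),('cradle',14.5,21)):
        m=(S[:,2]>z0)&(S[:,2]<z1);Q=S[m]
        print(nm,len(Q),Q[:,1].max().round(1))
        for y in(60,75,90,100):
            r=Q[abs(Q[:,1]-y)<3]
            if len(r):print(y,'x',np.percentile(r[:,0],[.5,99.5]).round(1),'mid',np.percentile(r[:,0],[.5,99.5]).mean().round(1))
E
python3 -c "
from h import *
rel()"
```

```text
tcp [638.9  29.8 104.8] [ 3.141 -0.     1.56 ] [-0.9 -0.  -1. ] 0.0616
plane slope [-0.0014  0.0012] z at tcp 109.6
rel tcp: y max 75.9
35 x [-30.9  30.1]
45 x [-30.9  30.1]
55 x [-31.  30.]
65 x [-31.  30.]
rim 660 104.2
100 x [608.8 670.1] mid 639.5
cradle 4693 126.3
60 x [587.5 689.2] mid 638.4
75 x [587.5 689.4] mid 638.4
90 x [588.  689.8] mid 638.9
100 x [588.1 689.8] mid 638.9
```

send_rows --pt "0.5 0 -0.0015 -0.03 0" --pt "0.5 0 0 -0.02 0" --pt "0.5 0 0 -0.008 0" --pt "0.5 0 0 0 0" --pt "0.5 0 0 0 0"

```text
time: 36.4
tool_pos: [0.6396, 0.0274, 0.0476]
tool_rot: [3.14, 0.0, 1.559]
contact_force: [0.3, -0.2, -0.8]
opening: 0.0619
grip_force: 15.0
```

send_rows --pt "0.5 0 0 -0.004 0" --pt "0.5 0 0 -0.003 0" --pt "0.5 0 0 0 0" --pt "0.5 0 0 0 0" --pt "0.5 0 0 0 0"

```text
time: 36.9
tool_pos: [0.639, 0.0273, 0.0399]
tool_rot: [3.141, 0.0, 1.559]
contact_force: [0.1, 0.3, -1.5]
opening: 0.0617
grip_force: 15.0
```

```bash
python3 -c "
from h import *
cov('w7.png')"
```

```text
tcp [639.   27.2  39.9] [ 3.141 -0.     1.559] [ 0.1  0.1 -0.7] 0.0613
plane slope [-0.0009  0.0009] z at tcp 44.7
rel tcp: y max 75.9
35 x [-30.9  30.1]
45 x [-31.  30.]
55 x [-30.9  30.1]
65 x [-31.   29.9]
```

send_rows --pt "0.5 0 0.001 0 0" --pt "0.5 0 0 0 0" --pt "0.5 0 0 -0.001 0" --pt "0.5 0 0 -0.001 0" --pt "0.5 0 0 0 0"

```text
time: 37.45
tool_pos: [0.6388, 0.0282, 0.0375]
tool_rot: [-3.141, 0.0, 1.559]
contact_force: [0.5, 0.2, -1.3]
opening: 0.0614
grip_force: 15.0
```

send_rows --pt "0.5 0 0 -0.001 0" --pt "0.5 0 0 -0.001 0" --pt "0.5 0 0 -0.001 0" --pt "0.5 0 0 0 0" --pt "0.5 0 0 0 0"

```text
time: 37.95
tool_pos: [0.6389, 0.0282, 0.0347]
tool_rot: [3.142, 0.0, 1.559]
contact_force: [-0.2, 0.1, -1.2]
opening: 0.0614
grip_force: 15.0
```

```bash
python3 -c "
from h import *
cov('w7.png')"
```

```text
tcp [638.9  28.3  34.7] [3.142 0.    1.559] [-0.4  0.2 -1.2] 0.0616
plane slope [-0.0018  0.0012] z at tcp 39.5
rel tcp: y max 75.9
35 x [-30.9  30.1]
45 x [-31.  30.]
55 x [-31.   30.1]
65 x [-31.1  30. ]
```

View pics/w7.png

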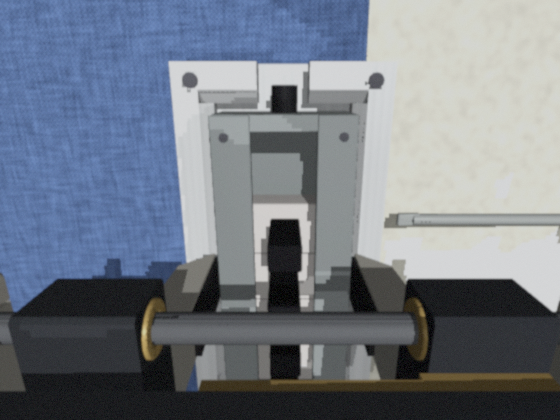

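The cover (rails 210–357) lies over the shell with the stem through the window and no contact force. Lowering the last 1.5 mm, then releasing.

send_rows --pt "0.5 0 0 -0.001 0" --pt "0.5 0 0 0 0" --pt "0.5 0 0 -0.0007 0" --pt "0.5 0 0 0 0" --pt "0.5 0 0 0 0"

```text
time: 38.5
tool_pos: [0.6392, 0.0282, 0.0339]
tool_rot: [3.141, 0.0, 1.559]
contact_force: [-1.4, 0.3, 6.0]
opening: 0.0616
grip_force: 17.6
```

send_rows --pt "0.85 0 0 0 0" --pt "0.85 0 0 0 0" --pt "0.85 0 0 0 0" --pt "0.85 0 0 0 0" --pt "0.85 0 0 0.02 0"

```text
time: 39.0
tool_pos: [0.6369, 0.0284, 0.0503]
tool_rot: [-3.136, -0.0, 1.559]
contact_force: [0.1, 0.0, 0.2]
opening: 0.0777
grip_force: 0.0
```

send_rows --pt "0.4 0 0 0.005 0" --pt "0.4 0 0 0 0" --pt "0.4 0 0 0 0" --pt "0.4 0 0 0 0" --pt "0.4 0 0 0 0"

```text
time: 39.5
tool_pos: [0.6386, 0.0283, 0.0573]
tool_rot: [-3.141, -0.0, 1.559]
contact_force: [0.3, -0.2, -1.0]
opening: 0.0429
grip_force: 0.0
```

```bash
python3 - <<'E'
from h import *
im,d=read_camera('wrist');o=observe();P=cloud('wrist',d,o)*1000;print(o['tool_pos'],o['opening'],o['contact_force'])
S=P[100:260,200:370].reshape(-1,3);S=S[abs(S[:,2]-39)<3.5]
A=np.c_[S[:,:2]-[639,29],np.ones(len(S))];print(np.linalg.lstsq(A,S[:,2],rcond=None)[0],S[:,1].max())
E
```

```text
[0.63863764 0.02823566 0.05742391] 0.03896833147236768 [-0.20781063  0.19073024 -0.40283929]
[-1.35813719e-03  5.74665173e-05  3.76494303e+01] 104.26111160805353
```

send_rows --pt "0.4 0 0 -0.012 0" --pt "0.4 0 0 -0.004 0" --pt "0.4 0 0 0 0" --pt "0.4 0 0 -0.002 0" --pt "0.4 0 0 0 0"

```text
time: 40.05
tool_pos: [0.6389, 0.0282, 0.0398]
tool_rot: [-3.141, 0.0, 1.559]
contact_force: [0.3, 0.0, -0.3]
opening: 0.0368
grip_force: 0.0
```

send_rows --pt "0.4 0 0 -0.001 0" --pt "0.4 0 0 0 0" --pt "0.4 0 0 0 0"

```text
time: 40.35
tool_pos: [0.639, 0.0282, 0.0392]
tool_rot: [3.141, -0.0, 1.559]
contact_force: [0.0, 0.5, 1.3]
opening: 0.0369
grip_force: 0.0
```

send_rows --pt "0.4 0 0 -0.001 0" --pt "0.4 0 0 0 0" --pt "0.4 0 0 0 0"

```text
time: 40.65
tool_pos: [0.6391, 0.0282, 0.0383]
tool_rot: [3.141, 0.0, 1.559]
contact_force: [-0.1, 0.1, 2.8]
opening: 0.0366
grip_force: 1.2
```

send_rows --pt "0.4 0 0 -0.001 0" --pt "0.4 0 0 0 0" --pt "0.4 0 0 -0.001 0" --pt "0.4 0 0 0 0" --pt "0.4 0 0 0 0"

```text
time: 41.15
tool_pos: [0.6392, 0.0283, 0.0382]
tool_rot: [3.14, 0.0, 1.559]
contact_force: [-4.8, -0.0, 15.3]
opening: 0.0366
grip_force: 7.3
```

send_rows --pt "0.4 0 0 0.02 0" --pt "0.4 0 0 0.045 0" --pt "0.4 0 0 0.045 0" --pt "0.4 -0.048 0 0 0" --pt "0.4 -0.048 0 0 0"

```text
time: 41.65
tool_pos: [0.5435, 0.028, 0.1475]
tool_rot: [3.137, 0.0, 1.559]
contact_force: [-0.5, -0.0, -0.9]
opening: 0.037
grip_force: 0.0
```

send_rows --pt "0.4 -0.048 0 0 0" --pt "0.4 -0.04 0 0 0" --pt "0.4 0 0 0 0" --pt "0.4 0 0 0 0" --pt "0.4 0 0 0 0"

```text
time: 42.15
tool_pos: [0.4565, 0.0281, 0.1464]
tool_rot: [3.14, 0.0, 1.559]
contact_force: [1.2, 0.3, 0.1]
opening: 0.0367
grip_force: 0.0
```

```bash
python3 - <<'E'
from h import *
for n,b in(('top',(215,165,325,228)),('scene',(245,165,335,260))):
    s,im,d=snap(n,n+'9.png');P=cloud(n,d)
    Q=blob(P,b,.0355,.042);print(n,'cover',len(Q),*fitrect(Q,0,0,0))
    A=np.c_[Q[:,:2]-[639,29],np.ones(len(Q))];print(np.linalg.lstsq(A,Q[:,2],rcond=None)[0].round(4))
    Q=blob(P,b,.0145,.021);print('cradle',*fitrect(Q,0,0,0))
    m=(P[...,2]>.050)&(P[...,2]<.066)&(abs(P[...,0]-.64)<.03)&(abs(P[...,1]-.03)<.08)
    l,k=ndimage.label(m)
    for j in range(1,k+1):
        Q=P[l==j]*1000;print('stem',len(Q),((Q.min(0)+Q.max(0))/2).round(1))
print(s['tool_pos'],s['time'])
a=cv2.resize(cv2.imread('pics/top9.png')[165:230,215:325],None,fx=5,fy=5,interpolation=cv2.INTER_CUBIC)
cv2.imwrite('pics/c9.png',a)
E
```

```text
top cover 961 [639.4  27.6] -0.01 [ 61.5 148.1] 37.5
[-1.20000e-03 -6.00000e-04  3.77159e+01]
cradle [638.9  29.9] -0.013 [101.2 188.8] 17.4
stem 43 [639.3  -4.5  57. ]
stem 35 [638.8  47.   57. ]
stem 41 [638.3  21.   56.9]
stem 41 [637.8 -30.1  57.1]
scene cover 853 [641.2  28.5] -0.015 [ 62.7 150.6] 38.0
[ 8.00000e-04 -1.50000e-03  3.81363e+01]
cradle [639.8  30.3] -0.015 [102.4 189.9] 17.6
stem 42 [641.1  48.7  58. ]
stem 45 [640.5  22.7  56.9]
stem 47 [640.4  -3.3  57.4]
stem 46 [640.  -30.1  57. ]
[0.45647971 0.02810519 0.14619345] 42.2
```

View pics/c9.png

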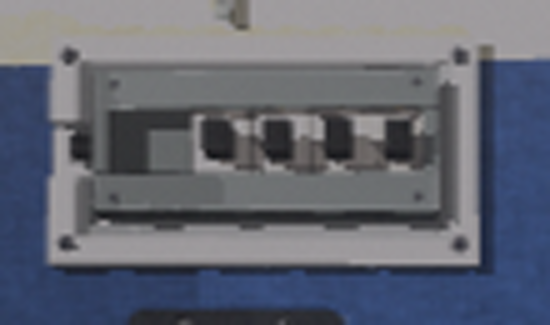

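The cover spans (95–440, 68–212) in the crop, is level with its top at about 38 mm, and sits over four stems spaced about 26 mm apart. Everything is released and clear, so I'm handing in.

```bash
python3 -c "
from h import *
print(hand_in())"
```

```text
the job is handed in; nothing more can be done
None
```

The key box is rebuilt and handed in at 42 s: shell seated in the cradle, all four modules flush in a row, cover pressed level and released; I don't know the verdict, because the hand-in returned none.

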